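Weigh a portion of croquettes, tip it into its pack and put the tray back in its dock

TASK

Take the steel portion tray with the three croquettes out of the warmer by its orange bridge and stand it on the scale, then let go so that it can be weighed. Then take it by its orange end handle instead, tip the croquettes off its open front into the black takeaway pack, and put the empty tray down flat in the dock with the orange label. Never touch the food with the fingers, and leave the other things on the counter where they are.

Things in the scene. Friction and masses are not known exactly. Their poses are not given: they have to be found in the camera images.
- tray: loose steel portion tray, 230 g with bridge and handle. Floor 130 (x) x 100 (y) x 4; origin at the centre of its underside, z up. Front end (x = 65) open, no lip; side walls 4 thick, 22 high; back wall (x = -65) 38 high. Orange bridge across the middle, orange handle behind. Starts on the warmer's shelf, open front outward, handle under the hood
- bridge: orange bar over the middle of the tray, 12 (tray x) x 100 (tray y) x 12; origin at its centre, 72 above the tray's underside at tray x = 0; same axes as the tray. Posts 4 thick at its two ends; 37 free between its underside and the top of the food; the food is 24 high over the tray's underside
- handle: orange bar 90 (tray x) x 14 (tray y) x 20 (z) behind the tray; origin at its centre, at tray x = -110, y = 0, z = 36, so it runs from tray x = -155 to -65; same axes as the tray
- croquette1: brown breaded croquette, chunky rounded block 40 x 30 x 20, 35 g, one of three loose on the tray; origin at the centre of its underside
- croquette2: brown breaded croquette, chunky rounded block 40 x 30 x 20, 35 g, one of three loose on the tray; origin at the centre of its underside
- croquette3: brown breaded croquette, chunky rounded block 40 x 30 x 20, 35 g, one of three loose on the tray; origin at the centre of its underside
- warmer: white pass-through warmer, fixed. Origin on the table under the shelf's middle; +x points out of its slot. Shelf top z = 67, x -75 to 75. Hood over x = -295 to -95, 200 wide, z 140 to 210, 27 above the top of the tray's handle; side cheeks at |y| = 88 to 100. Tray x starts along warmer x; draw it out along +x by 70 or more before raising it
- scale: white portion scale, fixed, body 200 (x) x 170 (y) x 40; origin on the table under its centre; black display on its -x side
- scale_pan (a point): centre of the top face of the scale's steel pan, 54 above the table; pan 150 x 150, flat with no rim, sides along the scale's x and y
- pack: open black takeaway pack, fixed in a low green frame: outside 180 (x) x 160 (y) x 40 high, walls and floor 4; origin on the table under its centre, z up
- dock_orange: the tray's own dock, fixed: shallow grey box with a solid orange label block (24 long) outside its +x end. Outside 150 (x) x 120 (y), walls 4 thick, 18 high, inside 142 x 112; origin on the table under the box's centre. The tray fits flat, its x along the dock's x, either way round; its handle passes over the wall
- dock_orange_in (a point): centre of the inner floor of the orange dock, 4 above the table; axes as the dock's
- dock_blue: the same dock with a blue label, which belongs to another tray; stays empty
- spray: bystander: white spray bottle with red cap, 64 across, 150 tall; origin at the centre of its underside
- sauce: bystander: amber sauce jar with green cap, 52 across, 85 tall; origin at the centre of its underside
- full_pack: bystander: closed takeaway pack already filled with croquettes, 130 x 160 x 39, black with clear lid; origin at the centre of its underside
- tongs: bystander: steel tongs with blue ends lying flat, about 210 long, 60 wide, 20 tall; origin at the centre of its underside
- label_roll: bystander: white roll of labels standing on its flat side, 70 across, 35 tall; origin at the centre of its underside

How it is judged:
On the way, in this order (a step that is already met when the one before it is completed fails the run):
1. the tray is held by its orange bridge, out of the warmer (its centre over 70 mm from the shelf's middle) and off its shelf, with the three croquettes on it (contact force between the fingers and bridge above 1 N and x of tray in the frame of warmer above 0.07 m and contact force between tray and warmer below 0.1 N and height (world z) of tray above 0.06 m and x of croquette1 in the frame of tray between -0.065 and 0.065 m and y of croquette1 in the frame of tray between -0.05 and 0.05 m and z of croquette1 in the frame of tray between -0.002 and 0.03 m and x of croquette2 in the frame of tray between -0.065 and 0.065 m and y of croquette2 in the frame of tray between -0.05 and 0.05 m and z of croquette2 in the frame of tray between -0.002 and 0.03 m and x of croquette3 in the frame of tray between -0.065 and 0.065 m and y of croquette3 in the frame of tray between -0.05 and 0.05 m and z of croquette3 in the frame of tray between -0.002 and 0.03 m), for 0.1 s.
2. the tray with its three croquettes stands level on the scale by itself for half a second, let go by the fingers, its centre within 35 mm of the pan's centre (horizontal distance between tray and scale_pan below 0.035 m and contact force between tray and scale above 1.5 N and contact force between the fingers and tray below 0.05 N and angle between tray's own z axis and vertical below 0.06 rad and linear speed of tray below 0.02 m/s and x of croquette1 in the frame of tray between -0.065 and 0.065 m and y of croquette1 in the frame of tray between -0.05 and 0.05 m and z of croquette1 in the frame of tray between -0.002 and 0.03 m and x of croquette2 in the frame of tray between -0.065 and 0.065 m and y of croquette2 in the frame of tray between -0.05 and 0.05 m and z of croquette2 in the frame of tray between -0.002 and 0.03 m and x of croquette3 in the frame of tray between -0.065 and 0.065 m and y of croquette3 in the frame of tray between -0.05 and 0.05 m and z of croquette3 in the frame of tray between -0.002 and 0.03 m), for 0.5 s.
3. the tray, held by its end handle and still tipped by 20 degrees or more, has let all three croquettes slide into the pack (contact force between the fingers and handle above 1 N and angle between tray's own z axis and vertical above 0.35 rad and x of croquette1 in the frame of pack between -0.088 and 0.088 m and y of croquette1 in the frame of pack between -0.078 and 0.078 m and z of croquette1 in the frame of pack between -0.002 and 0.045 m and x of croquette2 in the frame of pack between -0.088 and 0.088 m and y of croquette2 in the frame of pack between -0.078 and 0.078 m and z of croquette2 in the frame of pack between -0.002 and 0.045 m and x of croquette3 in the frame of pack between -0.088 and 0.088 m and y of croquette3 in the frame of pack between -0.078 and 0.078 m and z of croquette3 in the frame of pack between -0.002 and 0.045 m), for 0.1 s.
At the end, for the whole second after the job is handed in: All three croquettes lie at rest inside the black pack; the tray lies flat on the floor of the orange-labelled dock between its walls (centre within 12 mm of the dock's centre, height within 4 mm, level within 2 degrees), let go and at rest (x of croquette1 in the frame of pack between -0.088 and 0.088 m and y of croquette1 in the frame of pack between -0.078 and 0.078 m and z of croquette1 in the frame of pack between -0.002 and 0.045 m and x of croquette2 in the frame of pack between -0.088 and 0.088 m and y of croquette2 in the frame of pack between -0.078 and 0.078 m and z of croquette2 in the frame of pack between -0.002 and 0.045 m and x of croquette3 in the frame of pack between -0.088 and 0.088 m and y of croquette3 in the frame of pack between -0.078 and 0.078 m and z of croquette3 in the frame of pack between -0.002 and 0.045 m and linear speed of each of croquette1, croquette2, croquette3 below 0.02 m/s and x of tray in the frame of dock_orange_in between -0.012 and 0.012 m and y of tray in the frame of dock_orange_in between -0.012 and 0.012 m and z of tray in the frame of dock_orange_in between -0.003 and 0.004 m and angle between tray's own z axis and vertical below 0.04 rad and angle between the x axis of tray and the x axis of dock_orange, either way round below 0.15 rad and contact force between the fingers and tray below 0.05 N and linear speed of tray below 0.01 m/s); the robot touches nothing.
It fails at once if the fingers touch a croquette (contact force between the fingers and croquette1 above 0.3 N or contact force between the fingers and croquette2 above 0.3 N or contact force between the fingers and croquette3 above 0.3 N).
It fails at once if a bystander (spray bottle, sauce jar, full pack, tongs, label roll) is moved by more than 25 mm (distance of any of spray, sauce, full_pack, tongs, label_roll from where it was at the start of the episode above 0.025 m).
It also fails if it takes over 72 s, if anything falls off the work surface, if the arm or the gripper's body presses on something with over 40 N, if the wrist force passes 120 N, or if a joint passes its speed limit or range.

ROBOT

A 7-joint arm with a two-finger parallel gripper is mounted at the origin on the work surface. World frame = base frame: x ahead of the robot, y to its left, z up, the work surface at z = 0. Lengths are in m, angles in rad, forces in N, time in s.
With the tool pointing down it reaches from about 0.4 to 0.85 m from the base axis. Payload 4.5 kg.
Tool frame: the origin (TCP) lies between the finger pads; the fingertips stand 17 mm ahead of it and the grasp point (between the pads) lies 2 mm behind it; z points along the fingers, y is the direction in which the jaws open and shut (so a half turn about z gives the same grasp; the last joint's range is limited). The gripper opens to 85 mm and grips with 20 to 120 N. Pads are 22 mm wide; open, the fingers measure 114 mm over their backs; the gripper's body (76 mm by 85 mm) begins 54 mm behind the grasp point. The pads swing forward as they close: fully open they stand 13 mm farther back than shut.
Start: joints at [-1.139, 0.689, -0.195, 1.565, 0.157, 0.902, -0.215], TCP at [0.242, 0.576, 0.248] pointing down, gripper open.
Joint ranges: [-3.01, 3.01], [-0.46, 2.08], [-1.47, 1.51], [0.13, 2.56], [-1, 4.14], [0.04, 2.09], [-2.66, 2.66]. Speed limits (rad/s): [2.57, 2.57, 3.14, 3.14, 3.14, 3.14, 3.14].

INTERFACE

Orientations are given as a unit quaternion [x, y, z, w].
In Python, from plant import move_pose, move_straight, move_joints, ungrasp, clamp, hold, ik, observe, grab_frame, IKError, finish_job gives the robot as it stands. Calls block until the motion is done:
- move_pose(position, orientation): joint-space move of the TCP to a pose.
- move_straight(position, attitude=None, vel=0.15): straight line of the TCP; attitude=None keeps the orientation; vel is the mean speed in m/s.
- move_joints(angles): joint-space move.
- ungrasp() and clamp(force=None): open the fingers fully, or close them until they stop; force is the grip in N (None keeps the last).
- hold(seconds).
- ik(position, orientation): joint angles nearest the present ones, or None.
- observe(): the state.
- grab_frame(name): name is "scene" or "top" or "wrist"; returns a dict with "image" (480x640x3 uint8, blue, green, red), "intrinsics" (3x3 intrinsics, pixels), "k1" (the pictures are not rectified: a ray, as slopes to the right and down, at radius r is drawn at 1 + k1 r^2 times it, then the intrinsics apply), "T" (4x4, takes a point from camera to world coordinates). Camera axes: x right, y down, z forward; pixel columns grow to the right and rows downward; lengths in m; the calibration is good to about 2 mm. A picture is of the moment at which its call begins. There is no depth.
A pose or a line that the arm cannot do raises IKError and nothing moves.
- finish_job(): hands the job in, once; it reports no verdict.
The state is a dict: "clock": time; "q": joint angles; "dq": joint speeds; "joint_efforts": joint torques, N m; "position": TCP position; "tool_rot": TCP orientation; "wrist_force": force on the tool from outside, world axes, zero at the start; "moment": the same for the moment, N m; "finger_gap": finger opening in m.
Only numpy, scipy, OpenCV 4.12 (cv2) and the standard library are available. Lean on these libraries where they do the work, as an engineer would, in place of code of your own. Each camera call takes 0.05 s, during which the arm holds its last target.

## Working session

There is one attempt and no reset: what is moved stays moved. The work goes in short steps, each a Python script; the robot and the scene stay as the last script left them, time stands still between calls to the robot, and variables do not carry over. Pictures are saved under pics/ and viewed, and the job is handed in when it is done.

```bash
ls; mkdir -p pics; python3 - <<'E'
from plant import *
import cv2,numpy as np
for n in ["scene","top","wrist"]:
    f=grab_frame(n); cv2.imwrite(f"pics/{n}0.png",f["image"]); np.savez(f"{n}0.npz",**f)
    print(n,f["intrinsics"],f["k1"],np.round(f["T"],3))
print(observe())
E
```

```text
pics
scene [[481.03543675   0.         313.39055385]
 [  0.         481.03543675 244.783023  ]
 [  0.           0.           1.        ]] -0.04317897705442688 [[ 0.727  0.436 -0.53   1.153]
 [ 0.686 -0.44   0.579 -0.692]
 [ 0.019 -0.785 -0.62   0.811]
 [ 0.     0.     0.     1.   ]]
top [[568.23998996   0.         323.30781433]
 [  0.         568.23998996 241.01654126]
 [  0.           0.           1.        ]] -0.1750961487310218 [[ 0.032 -0.978  0.205  0.258]
 [-0.999 -0.032  0.002 -0.043]
 [ 0.004 -0.205 -0.979  1.639]
 [ 0.     0.     0.     1.   ]]
wrist [[338.95901984   0.         319.41841937]
 [  0.         338.95901984 236.50701713]
 [  0.           0.           1.        ]] -0.021593702791201184 [[ 0.387  0.879  0.279  0.171]
 [ 0.922 -0.369 -0.119  0.608]
 [-0.002  0.303 -0.953  0.373]
 [ 0.     0.     0.     1.   ]]
{'clock': 0.15, 'q': array([-1.13918642,  0.6898137 , -0.19453523,  1.56610637,  0.15729248,
        0.90252122, -0.21508956]), 'dq': array([ 0.00068034, -0.00419692,  0.00063634, -0.00120078,  0.00011279,
       -0.00131498, -0.00100496]), 'joint_efforts': array([-1.59375319e-03, -5.39933717e+01, -1.26821235e+00, -1.58716232e+01,
        9.31539224e-03,  6.51935086e-03,  3.07130176e-05]), 'position': array([0.24196659, 0.57573876, 0.24765416]), 'tool_rot': array([ 1.97558031e-01,  9.80290922e-01, -7.23201213e-04, -9.59470320e-05]), 'wrist_force': array([-0.55009098,  0.06416362,  0.89717596]), 'moment': array([-0.0287158 , -0.00391211,  0.05886421]), 'finger_gap': 0.08527568092898614}
```

View pics/scene0.png

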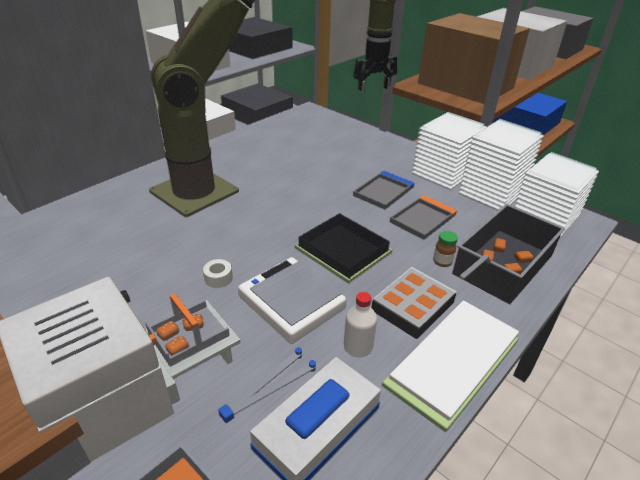

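View pics/top0.png

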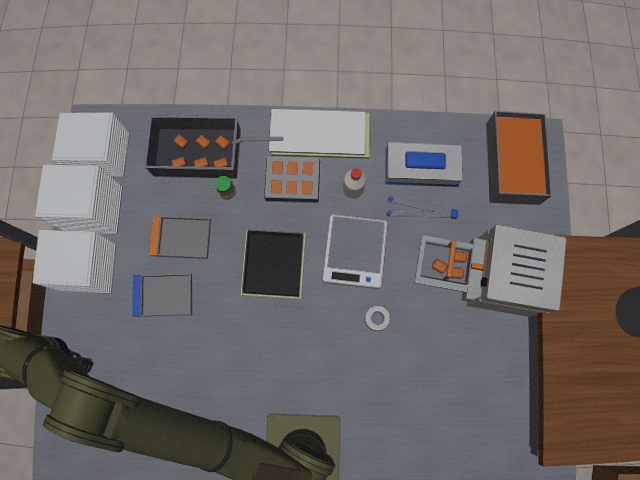

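View pics/wrist0.png

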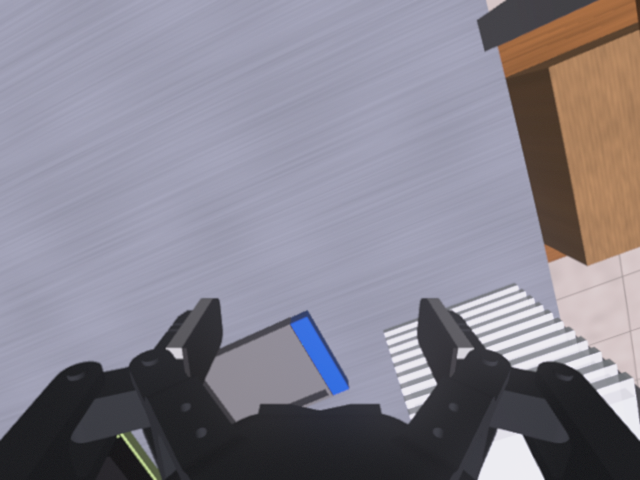

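```bash
cat > h.py <<'E'
import numpy as np,cv2
from plant import *
def ray(f,uv):
    K=np.asarray(f["intrinsics"],float);k=float(f["k1"])
    uv=np.atleast_2d(np.asarray(uv,float))
    p=cv2.undistortPoints(uv.reshape(-1,1,2),K,np.array([k,0,0,0,0.])).reshape(-1,2)
    d=np.c_[p,np.ones(len(p))]@f["T"][:3,:3].T
    return f["T"][:3,3],d
def onplane(f,uv,z):
    o,d=ray(f,uv); return (o+d*((z-o[2])/d[:,2])[:,None])[:,:2]
def proj(f,P):
    P=np.atleast_2d(P); T=np.linalg.inv(f["T"]); 
    q,_=cv2.projectPoints(P.astype(float),cv2.Rodrigues(T[:3,:3])[0],T[:3,3],np.asarray(f["intrinsics"],float),np.array([float(f["k1"]),0,0,0,0]))
    return q.reshape(-1,2)
def crop(f,x0,y0,x1,y1,s,name):
    cv2.imwrite(name,cv2.resize(f["image"][y0:y1,x0:x1],None,fx=s,fy=s,interpolation=cv2.INTER_CUBIC))
E
python3 - <<'E'
from h import *
f=np.load("top0.npz"); crop(f,400,200,600,330,4,"pics/t_w.png")
crop(f,120,190,420,330,2.6,"pics/t_m.png")
f=np.load("scene0.npz"); crop(f,0,260,260,440,3,"pics/s_w.png")
E
```

```text
(no output)
```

View pics/t_w.png

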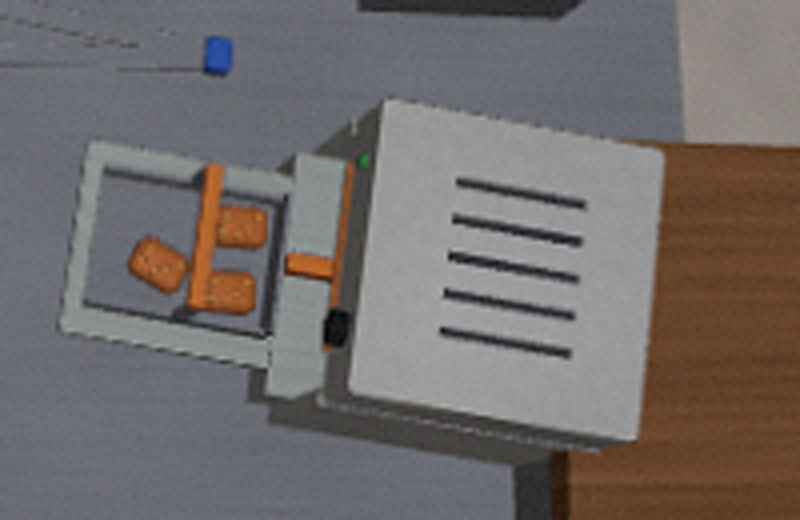

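View pics/t_m.png

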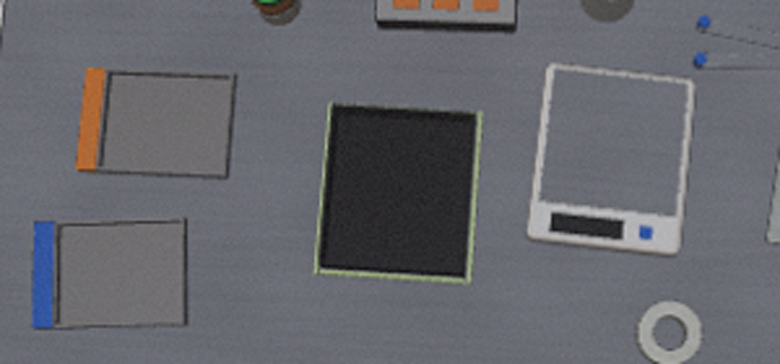

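View pics/s_w.png

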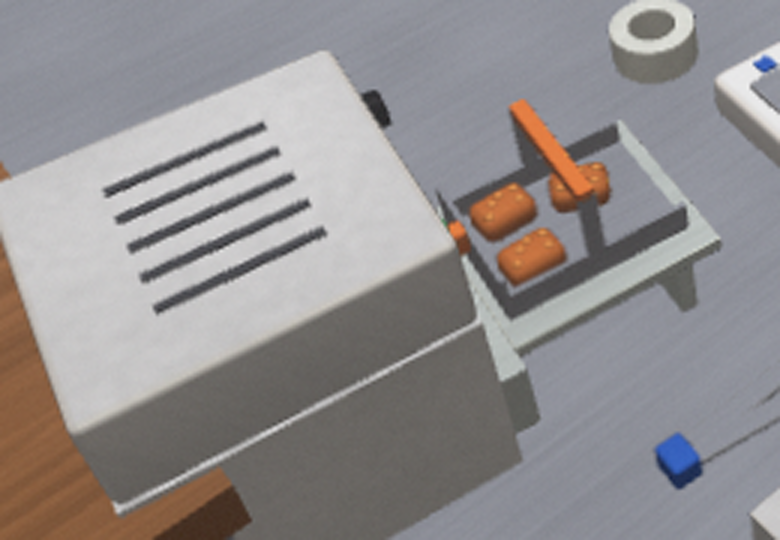

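```bash
python3 - <<'E'
from h import *
f=np.load("top0.npz")
c=lambda pts:np.array(pts,float)/4+[400,200]
m=lambda pts:np.array(pts,float)/2.6+[120,190]
def show(n,uv,z): 
    p=onplane(f,uv,z); print(n,np.round(p,3).tolist(),"ctr",np.round(p.mean(0),3))
show("bridge",c([[207,165],[222,165],[209,305],[189,304]]),.145)
show("shelf front",c([[87,142],[60,330]]),.067)
show("handle front end top",c([[287,254],[285,272],[334,277],[335,257]]),.113)
show("hood front edge top",c([[388,100],[663,152],[636,438],[352,392]]),.21)
show("dockO box",m([[106,70],[236,74],[228,178],[98,172]]),.018)
show("dockB box",m([[58,224],[186,219],[186,325],[56,327]]),.018)
show("pack top",m([[331,104],[482,112],[469,282],[316,271]]),.04)
show("pan",m([[551,66],[692,82],[678,216],[537,205]]),.054)
show("scale body",m([[553,64],[694,80],[680,253],[528,238]]),.04)
for n,uv,z in [("spray",[355,182],.1),("sauce",[224,185],.08),("roll",[377,318],.035),("tongs",[452,213],.02),("tongsL",[389,206],.02),("full",[292,180],.039)]:
  show(n,[uv],z)
E
```

```text
bridge [[0.583, -0.388], [0.583, -0.398], [0.487, -0.388], [0.487, -0.374]] ctr [ 0.535 -0.387]
shelf front [[0.613, -0.319], [0.478, -0.3]] ctr [ 0.546 -0.309]
handle front end top [[0.529, -0.451], [0.516, -0.449], [0.513, -0.484], [0.528, -0.485]] ctr [ 0.521 -0.467]
hood front edge top [[0.616, -0.495], [0.588, -0.686], [0.396, -0.658], [0.423, -0.466]] ctr [ 0.506 -0.576]
dockO box [[0.656, 0.448], [0.656, 0.296], [0.535, 0.296], [0.537, 0.446]] ctr [0.596 0.371]
dockB box [[0.476, 0.487], [0.487, 0.34], [0.369, 0.332], [0.36, 0.479]] ctr [0.423 0.41 ]
pack top [[0.619, 0.182], [0.616, 0.013], [0.426, 0.02], [0.432, 0.187]] ctr [0.523 0.101]
pan [[0.667, -0.062], [0.654, -0.218], [0.504, -0.204], [0.511, -0.051]] ctr [ 0.584 -0.134]
scale body [[0.673, -0.064], [0.66, -0.222], [0.465, -0.209], [0.477, -0.042]] ctr [ 0.569 -0.134]
spray [[0.755, -0.124]] ctr [ 0.755 -0.124]
sauce [[0.741, 0.252]] ctr [0.741 0.252]
roll [[0.378, -0.198]] ctr [ 0.378 -0.198]
tongs [[0.696, -0.419]] ctr [ 0.696 -0.419]
tongsL [[0.71, -0.23]] ctr [ 0.71 -0.23]
full [[0.775, 0.059]] ctr [0.775 0.059]
```

```bash
cat >> h.py <<'E'
from scipy.spatial.transform import Rotation as R
def rot(yv,zv):
    z=np.asarray(zv,float);z/=np.linalg.norm(z); y=np.asarray(yv,float); y=y-z*(y@z); y/=np.linalg.norm(y)
    return R.from_matrix(np.c_[np.cross(y,z),y,z]).as_quat()
def hd(deg): a=np.radians(deg); return np.array([np.cos(a),np.sin(a),0])
DOWN=np.array([0,0,-1.])
E
python3 - <<'E'
from h import *
for s in (1,-1):
  print(s,ik([.535,-.387,.3],rot(s*hd(82.3),DOWN)),ik([.535,-.387,.137],rot(s*hd(82.3),DOWN)))
E
```

```text
1 [ 0.67809958  0.69225945 -0.23703412  1.38128331  0.1700463   1.08794501
  1.85108449] [ 0.84722801  0.92183611 -0.57171328  1.52992669  0.59917185  0.8700831
  1.49801047]
-1 [ 0.22617833  0.77727368  0.69305617  1.40924561 -0.51576458  1.13971354
 -0.71188095] [ 0.40744028  0.89038123  0.28950205  1.55691536 -0.33404548  0.74341659
 -0.8623651 ]
```

```bash
python3 - <<'E'
from h import *
q=rot(-hd(82.3),DOWN)
t0=observe()["clock"]
move_pose([.535,-.387,.30],q)
o=observe();print(o["clock"]-t0,o["position"],o["q"],o["wrist_force"])
f=grab_frame("wrist"); np.savez("w1.npz",**f); cv2.imwrite("pics/w1.png",f["image"])
f=grab_frame("scene"); np.savez("s1.npz",**f)
E
```

```text
3.5083 [ 0.53566478 -0.38609452  0.29983273] [ 0.22518579  0.77734224  0.69220883  1.40918685 -0.51591708  1.13974564
 -0.7118643 ] [-0.21050881 -0.08531564  0.14446134]
```

View pics/w1.png

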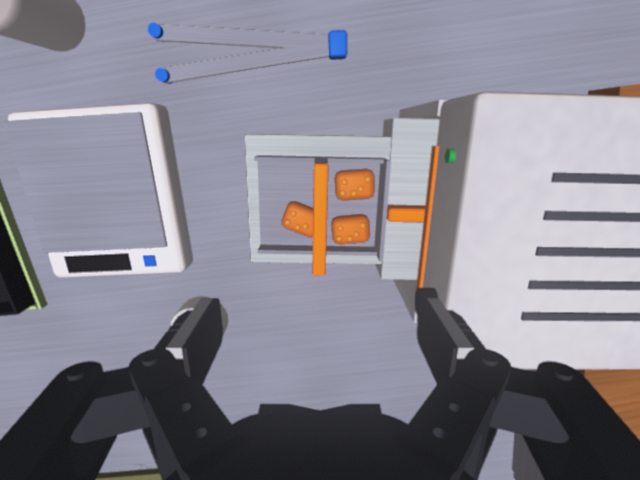

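```bash
python3 - <<'E'
from h import *
f=np.load("w1.npz")
def show(n,uv,z): 
    p=onplane(f,uv,z); print(n,np.round(p,4).tolist(),"ctr",np.round(p.mean(0),4)); return p
hsv=cv2.cvtColor(f["image"],cv2.COLOR_BGR2HSV)
m=(cv2.inRange(hsv,(5,200,150),(20,255,255)))
m2=np.zeros_like(m); m2[150:285,310:330]=m[150:285,310:330]
rows=[]
for v in range(162,272,4):
    u=np.where(m2[v])[0]; rows.append((v,u.min(),u.max(),len(u)))
print(rows)
# rows w/o croquette neighbours
p=show("bridge ctr rows",[[ (a+b)/2,v] for v,a,b,n in rows if 240<v<272 or v<168],.145)
ys=np.where(m2[:,318:322].any(1))[0];print(ys.min(),ys.max())
e=show("ends",[[320.5,ys.min()-.5],[319.5,ys.max()+.5]],.145)
d=e[0]-e[1];print("len",np.linalg.norm(d),"bridge dir",np.degrees(np.arctan2(d[1],d[0])))
h=show("handle",[[389,207],[389,221],[424,207],[424,222]],.113)
c=h[:2].mean(0)-h[2:].mean(0);print(np.degrees(np.arctan2(c[1],c[0])))
show("shelf",[[246,135],[251,262]],.067)
E
```

```text
Traceback (most recent call last):
ValueError: zero-size array to reduction operation minimum which has no identity
```

```bash
python3 - <<'E'
from h import *
f=np.load("w1.npz")
def show(n,uv,z): 
    p=onplane(f,uv,z); print(n,np.round(p,4).tolist(),"ctr",np.round(p.mean(0),4)); return p
hsv=cv2.cvtColor(f["image"],cv2.COLOR_BGR2HSV)
m=(cv2.inRange(hsv,(5,190,130),(20,255,255)))
m2=np.zeros_like(m); m2[150:285,310:330]=m[150:285,310:330]
rows=[]
for v in range(162,276,4):
    u=np.where(m2[v])[0]
    if len(u): rows.append((v,u.min(),u.max(),len(u)))
print([tuple(map(int,r)) for r in rows])
p=show("bridge ctr rows",[[ (a+b)/2,v] for v,a,b,n in rows if 240<v<272 or v<168],.145)
ys=np.where(m2[:,318:322].any(1))[0];print(ys.min(),ys.max())
e=show("ends",[[320.5,ys.min()-.5],[319.5,ys.max()+.5]],.145)
d=e[0]-e[1];print("len",np.linalg.norm(d),"bridge dir",np.degrees(np.arctan2(d[1],d[0])))
h=show("handle",[[389,207],[389,221],[424,207],[424,222]],.113)
c=h[:2].mean(0)-h[2:].mean(0);print(np.degrees(np.arctan2(c[1],c[0])))
show("shelf",[[246,135],[251,262]],.067)
E
```

```text
[(166, 315, 326, 12), (170, 315, 326, 12), (174, 315, 326, 12), (178, 315, 326, 12), (182, 315, 326, 12), (186, 315, 326, 12), (190, 314, 326, 13), (194, 314, 326, 13), (198, 315, 325, 11), (202, 314, 325, 12), (206, 314, 325, 12), (210, 314, 325, 12), (214, 313, 325, 13), (218, 313, 325, 13), (222, 310, 325, 14), (226, 310, 325, 16), (230, 310, 325, 16), (234, 310, 324, 15), (238, 314, 324, 11), (242, 314, 324, 11), (246, 313, 324, 12), (250, 313, 324, 12), (254, 314, 324, 11), (258, 314, 324, 11), (262, 314, 324, 11), (266, 314, 323, 10), (270, 314, 323, 10), (274, 314, 323, 10)]
bridge ctr rows [[0.5839, -0.3916], [0.5193, -0.3817], [0.5157, -0.3807], [0.512, -0.3802], [0.5082, -0.3802], [0.5044, -0.3797], [0.5006, -0.3792], [0.4969, -0.3782], [0.4931, -0.3777]] ctr [ 0.5149 -0.381 ]
164 274
ends [[0.5859, -0.3918], [0.4886, -0.378]] ctr [ 0.5372 -0.3849]
len 0.09829508222950276 bridge dir -8.075721588877187
handle [[0.5344, -0.4502], [0.5208, -0.4492], [0.5301, -0.483], [0.5153, -0.4824]] ctr [ 0.5251 -0.4662]
81.59698928407204
shelf [[0.6169, -0.3197], [0.4798, -0.2981]] ctr [ 0.5483 -0.3089]
```

```bash
python3 - <<'E'
from h import *
q=rot(-hd(81.8),DOWN)
B=np.array([.5370,-.3852])
move_pose([*B,.24],q)
move_straight([*B,.137],vel=.08)
o=observe();print(o["position"],o["wrist_force"])
clamp(60)
o=observe();print(o["clock"],o["position"],o["wrist_force"],o["finger_gap"])
f=grab_frame("wrist"); np.savez("w2.npz",**f); cv2.imwrite("pics/w2.png",f["image"])
f=grab_frame("scene"); crop(f,0,200,280,410,2.8,"pics/s2.png")
E
```

```text
[ 0.53729355 -0.38551418  0.13762338] [ 0.54978681 -0.21941657  0.25768579]
6.2083 [ 0.53704574 -0.38539882  0.13721853] [-0.10898944  0.00359948  1.8041073 ] 0.011004690966393404
```

View pics/w2.png

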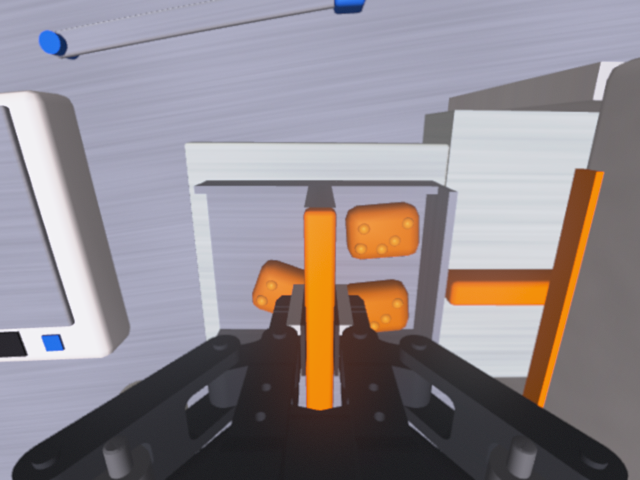

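View pics/s2.png

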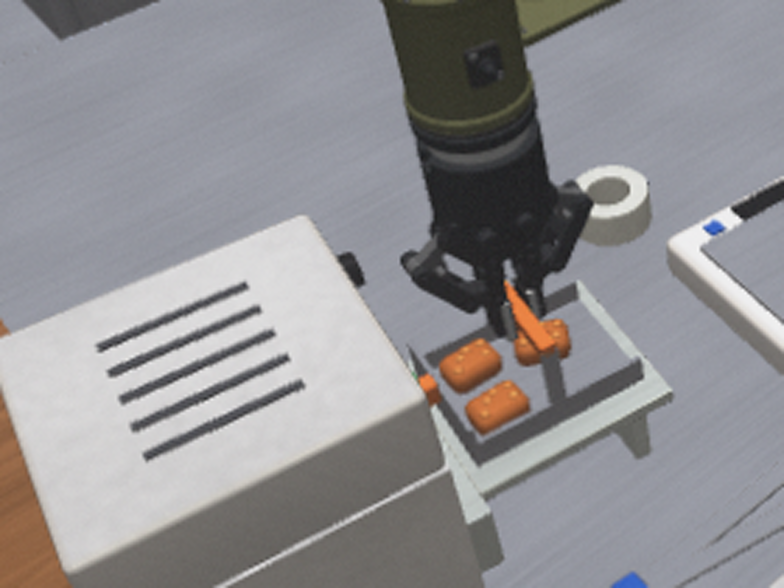

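```bash
python3 - <<'E'
from h import *
B=np.array([.5370,-.3852]); x=hd(81.7)[:2]
move_straight([*B,.142],vel=.03)
print(observe()["wrist_force"])
move_straight([*(B+.13*x),.144],vel=.1)
print(observe()["wrist_force"])
move_straight([*(B+.13*x),.180],vel=.08)
hold(.2)
o=observe();print(o["clock"],o["position"],o["wrist_force"],o["moment"],o["finger_gap"])
f=grab_frame("wrist"); cv2.imwrite("pics/w3.png",f["image"])
f=grab_frame("scene"); cv2.imwrite("pics/s3.png",f["image"]);np.savez("s3.npz",**f)
f=grab_frame("top"); np.savez("t3.npz",**f);crop(f,130,180,480,340,2.2,"pics/t3.png")
E
```

```text
[-0.09233098 -0.18163816 -3.99559747]
[-0.45598406 -0.08627119 -2.4065754 ]
8.875 [ 0.55550031 -0.25625398  0.17947919] [-0.03898377 -0.59916573 -3.54827337] [ 0.09021642 -0.04773066 -0.0547962 ] 0.010629026229802302
```

View pics/w3.png

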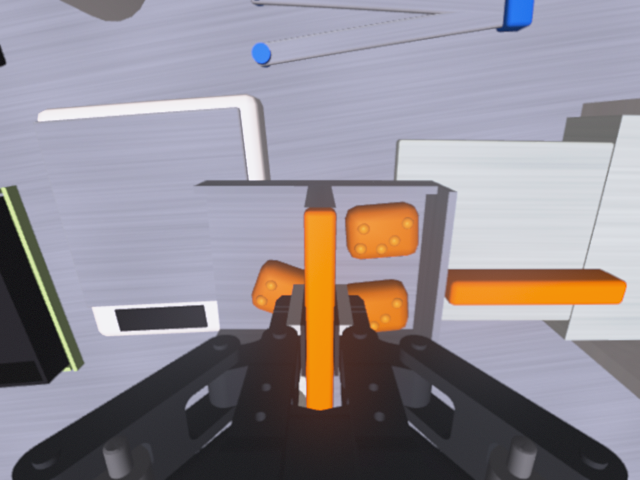

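View pics/s3.png

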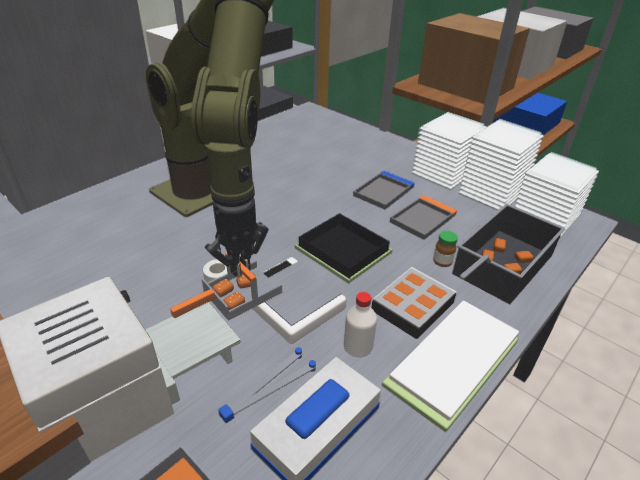

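View pics/t3.png

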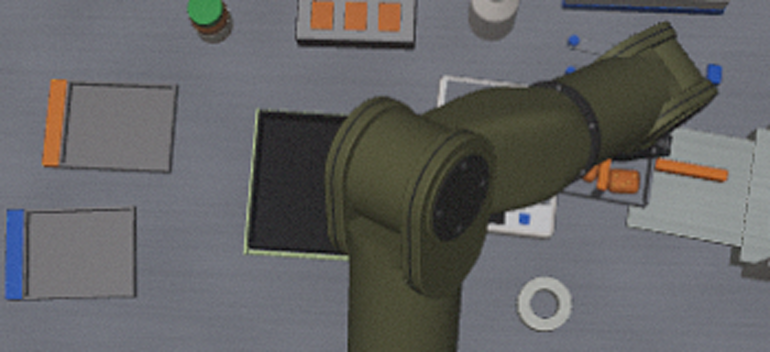

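```bash
python3 - <<'E'
from h import *
P=np.array([.584,-.134]); q=rot(-hd(84),DOWN)
move_straight([*P,.178],q,vel=.12)
hold(.2); print(observe()["wrist_force"])
move_straight([*P,.130],vel=.08)
z=.128
for i in range(10):
    move_straight([*P,z],vel=.02); F=observe()["wrist_force"][2]; print(round(z,4),round(observe()["position"][2],4),round(F,2))
    if F>-1: break
    z-=.001
ungrasp()
hold(.2);o=observe();print(o["clock"],o["position"],o["wrist_force"])
E
```

```text
[ 0.76929839 -0.09532698 -3.89751596]
0.128 0.1283 -2.98
0.127 0.1271 -3.15
0.126 0.1259 -3.01
0.125 0.1249 -2.96
0.124 0.1242 -0.38
13.3333 [ 0.58400994 -0.13400721  0.12399575] [0.51256492 0.1202382  0.10275766]
```

```bash
python3 - <<'E'
from h import *
P=np.array([.584,-.134])
hold(.3)
move_straight([*P,.27],vel=.15)
o=observe();print(o["clock"],o["wrist_force"])
f=grab_frame("wrist"); np.savez("w4.npz",**f); cv2.imwrite("pics/w4.png",f["image"])
f=grab_frame("scene"); np.savez("s4.npz",**f);crop(f,130,200,400,400,2.8,"pics/s4.png")
E
```

```text
14.7583 [-0.25166629  0.23277273 -0.01970396]
```

View pics/w4.png

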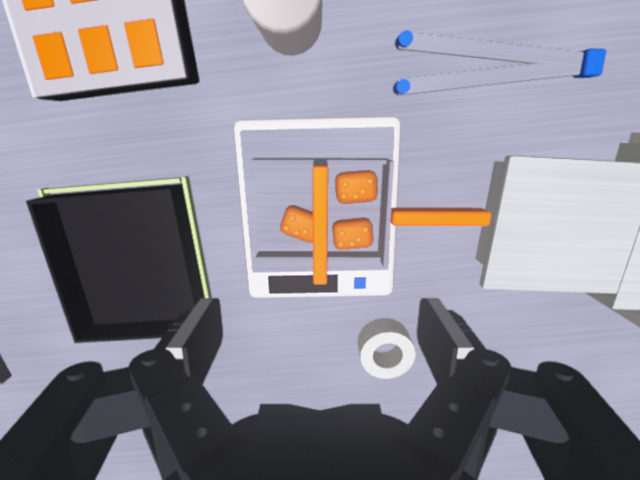

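View pics/s4.png

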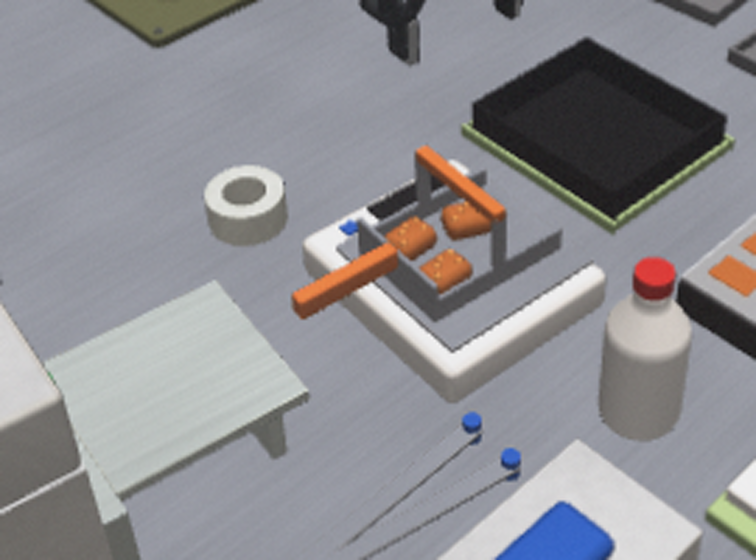

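```bash
python3 - <<'E'
from h import *
f=np.load("w4.npz")
hsv=cv2.cvtColor(f["image"],cv2.COLOR_BGR2HSV)
m=cv2.inRange(hsv,(5,190,130),(20,255,255)); 
def line(pts,z):
    p=onplane(f,pts,z); c=p.mean(0); d=np.linalg.svd(p-c)[2][0]; return p,c,d
pts=[]
for u in range(400,486,4):
    v=np.where(m[195:240,u])[0]+195; pts.append([u,v.mean()])
uu=np.where(m[212:222,385:500].any(0))[0]+385; print("handle u",uu.min(),uu.max())
# top face vs end/side faces: print extents
for u in (400,440,480):
    v=np.where(m[195:240,u])[0]+195; print(u,v.min(),v.max())
p,c,d=line(pts,.100); print("handle",c,np.degrees(np.arctan2(d[1],d[0]))%180, onplane(f,[[uu.min(),217.5],[uu.max()+1,217.5]],.100))
pts=[]
for v in range(170,280,4):
    w=m[v,311:331]; u=np.where(w)[0]+311
    if len(u) and len(u)<15: pts.append([u.mean(),v])
p,c,d=line(pts,.132); print("bridge",c,p[0],p[-1],np.degrees(np.arctan2(d[1],d[0]))%180)
vv=np.where(m[150:295,318:322].any(1))[0]+150;print(vv.min(),vv.max(),onplane(f,[[320,vv.min()],[320,vv.max()]],.132).mean(0))
print("pan",onplane(f,[[243,130],[392,128],[387,270],[250,271]],.054).round(3).tolist())
print("pack",onplane(f,[[28,201],[181,184],[206,297]],.04).round(3).tolist())
g=np.load("t3.npz")
E
```

```text
handle u 392 489
400 212 224
440 212 224
480 212 224
handle [ 0.57301102 -0.24161177] 84.06301413172929 [[ 0.57815172 -0.19671777]
 [ 0.56898117 -0.28491661]]
bridge [ 0.58699237 -0.13220942] [ 0.63048994 -0.13713647] [ 0.54061583 -0.12689473] 173.56311477940503
167 282 [ 0.58478693 -0.1323617 ]
pan [[0.667, -0.067], [0.654, -0.209], [0.507, -0.198], [0.521, -0.049]]
pack [[0.621, 0.181], [0.621, 0.011], [0.488, 0.012]]
```

```bash
cat >> h.py <<'E'
XG,PHI,S=-.092,np.radians(30),-1
def tcp(p,h,th,s=None,phi=None,xg=None):
    """tray origin p, heading deg, pitch deg (front down) -> TCP pos, quat for handle grasp"""
    s=S if s is None else s; phi=PHI if phi is None else phi; xg=XG if xg is None else xg
    Rt=R.from_euler('ZY',[h,th],degrees=True)
    z=np.array([np.sin(phi),0,-np.cos(phi)])
    g=np.array([xg,0,.036])+.002*z
    return np.asarray(p)+Rt.apply(g), rot(Rt.apply([0,s,0]),Rt.apply(z))
def edgepose(e,h,th):
    Rt=R.from_euler('ZY',[h,th],degrees=True); return np.asarray(e)-Rt.apply([.065,0,0])
E
python3 - <<'E'
from h import *
for s in (1,-1):
  for phi in (0,20,30,40):
    ph=np.radians(phi); L=[]
    for n,p,h,th in [("g",[.585,-.1325,.054],84,0),("up",[.585,-.1325,.13],84,0),("t0",edgepose([.525,.06,.09],88,0),88,0),("t30",edgepose([.525,.06,.045],88,30),88,30),("t50",edgepose([.525,.06,.045],88,50),88,50),("t60",edgepose([.525,.06,.045],88,60),88,60),("d",[.596,.371,.1],90,0),("d2",[.596,.371,.005],90,0)]:
      a=ik(*tcp(p,h,th,s,ph)); L.append(n+(":"+str(np.round(a,2)[[0,2,4,5,6]]) if a is not None else ":None"))
    print(s,phi,L)
E
```

```text
1 0 ['g:[-0.04  0.65 -0.88  0.73 -2.16]', 'up:[-0.17  0.97 -0.98  1.   -2.07]', 't0:[-0.27  0.65 -0.93  0.61 -2.15]', 't30:[-0.85  1.26 -0.94  0.75 -2.38]', 't50:[ 0.12 -1.26  1.25  2.07  1.53]', 't60:[-0.04 -1.04  1.19  2.07  1.54]', 'd:[ 0.04 -1.26  1.14  1.3   1.78]', 'd2:[ 0.04 -1.26  1.31  1.27  1.7 ]']
1 20 ['g:[ 0.23  0.44 -0.89  0.96 -2.07]', 'up:[ 0.14  0.66 -0.93  1.16 -2.06]', 't0:[ 0.04  0.44 -0.98  0.83 -1.98]', 't30:[-0.55  0.86 -0.86  0.64 -2.35]', 't50:[-0.94  1.37 -0.89  0.9  -2.46]', 't60:[ 0.15 -1.26  1.2   1.89  1.6 ]', 'd:[ 0.23 -1.26  1.07  0.92  1.89]', 'd2:[ 0.22 -1.26  1.29  0.91  1.8 ]']
1 30 ['g:[ 0.31  0.44 -0.96  1.15 -1.99]', 'up:[ 0.22  0.64 -1.    1.33 -1.99]', 't0:[ 0.25  0.23 -0.92  0.88 -2.  ]', 't30:[-0.35  0.65 -0.83  0.64 -2.32]', 't50:[-0.85  1.25 -0.91  0.87 -2.39]', 't60:[-0.98  1.4  -0.86  0.96 -2.51]', 'd:[ 0.31 -1.27  1.02  0.74  1.98]', 'd2:[-0.17 -0.19 -0.99  0.41 -2.47]']
1 40 ['g:[ 0.48  0.23 -0.87  1.21 -2.05]', 'up:[ 0.38  0.44 -0.95  1.4  -2.03]', 't0:[ 0.29  0.28 -1.    1.09 -1.88]', 't30:[-0.24  0.65 -0.99  0.79 -2.1 ]', 't50:[-0.7
[... 689 characters left out ...]
, 'd:[-0.33 -0.04 -0.59  0.55  0.14]', 'd2:[-0.3  -0.1  -0.68  0.4   0.28]']
-1 30 ['g:[ 0.6  -0.13 -0.47  0.89  0.76]', 'up:[ 0.58 -0.1  -0.48  1.02  0.72]', 't0:[ 0.5  -0.21 -0.55  0.69  0.79]', 't30:[-0.09  0.19 -0.28  0.48  0.26]', 't50:[-0.56  0.51  0.    0.59 -0.2 ]', 't60:[-0.73  0.59  0.12  0.7  -0.4 ]', 'd:[-0.17 -0.19 -0.78  0.52  0.4 ]', 'd2:[-0.11 -0.3  -0.8   0.35  0.5 ]']
-1 40 ['g:[ 0.69 -0.21 -0.51  1.03  0.81]', 'up:[ 0.67 -0.17 -0.53  1.14  0.77]', 't0:[ 0.61 -0.28 -0.59  0.81  0.87]', 't30:[ 0.1   0.04 -0.41  0.53  0.46]', 't50:[-0.39  0.38 -0.13  0.56 -0.02]', 't60:[-0.61  0.51 -0.    0.64 -0.23]', 'd:[ 0.02 -0.4  -0.86  0.48  0.58]', 'd2:[ 0.13 -0.61 -0.55  0.27  0.41]']
```

```bash
sed -i 's/^XG,PHI,S=.*/XG,PHI,S=-.092,np.radians(20),-1/' h.py; python3 - <<'E'
from h import *
p,q=tcp([.585,-.1325,.054],84,0)
z=R.from_quat(q).apply([0,0,1])
move_pose(p-.13*z,q)
move_straight(p-.06*z,vel=.15)
f=grab_frame("wrist"); np.savez("w5.npz",**f); cv2.imwrite("pics/w5.png",f["image"])
f=grab_frame("scene"); crop(f,130,200,400,400,2.8,"pics/s5.png")
o=observe();print(o["clock"],o["wrist_force"],o["q"])
E
```

```text
17.025 [-0.8464193  -0.67909362 -0.3402214 ] [ 0.49086788  0.88443305 -0.00197018  1.54315846 -0.41696939  0.89103242
  0.67762682]
```

View pics/w5.png

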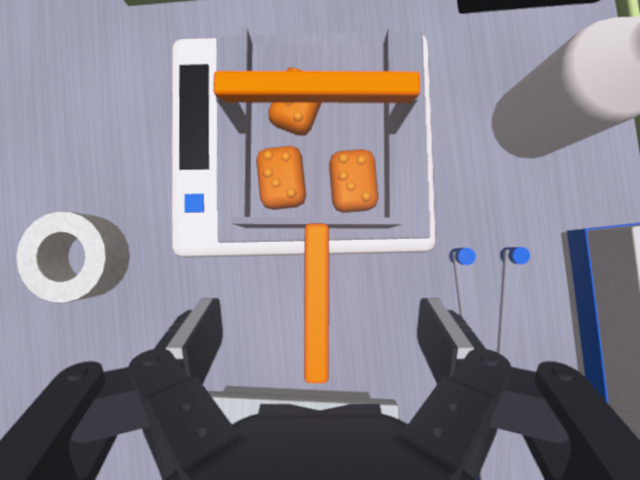

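View pics/s5.png

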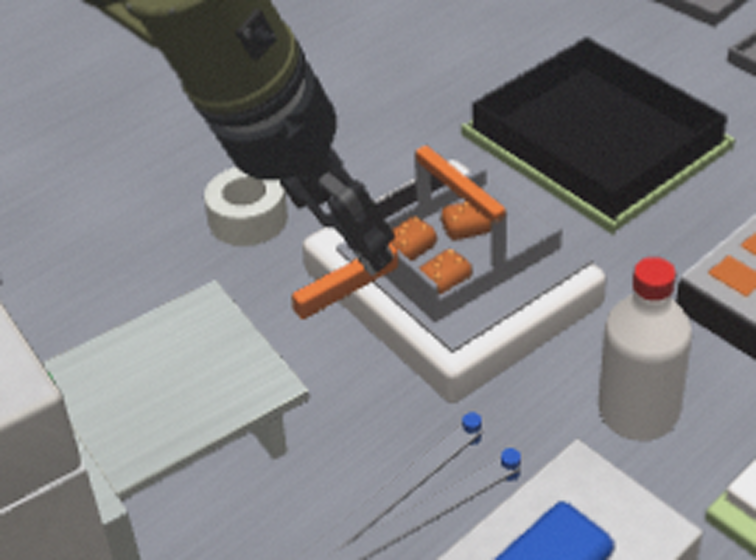

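```bash
python3 - <<'E'
from h import *
p,q=tcp([.585,-.1325,.054],84,0)
move_straight(p,q,vel=.08); print(observe()["wrist_force"])
clamp(110)
o=observe();print(o["clock"],o["position"],o["wrist_force"],o["finger_gap"])
move_straight(p+[0,0,.012],vel=.03)
hold(.2);o=observe();print(o["clock"],o["position"],o["wrist_force"],o["moment"])
f=grab_frame("wrist"); np.savez("w6.npz",**f); cv2.imwrite("pics/w6.png",f["image"])
f=grab_frame("scene"); crop(f,130,200,400,400,2.8,"pics/s6.png")
E
```

```text
[ 0.34052083 -0.95540551  0.26925313]
18.5917 [ 0.57535685 -0.2234095   0.08846149] [-1.46166337 -0.60262337  3.26852771] 0.012521779869625063
19.3417 [ 0.57533676 -0.2232532   0.09993766] [-0.51605774 -0.81544528 -2.49577602] [-0.83288801  0.1107989  -0.0029677 ]
```

View pics/w6.png

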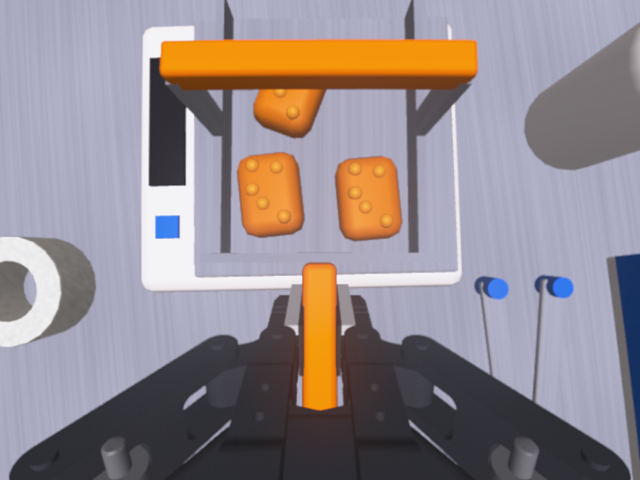

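View pics/s6.png

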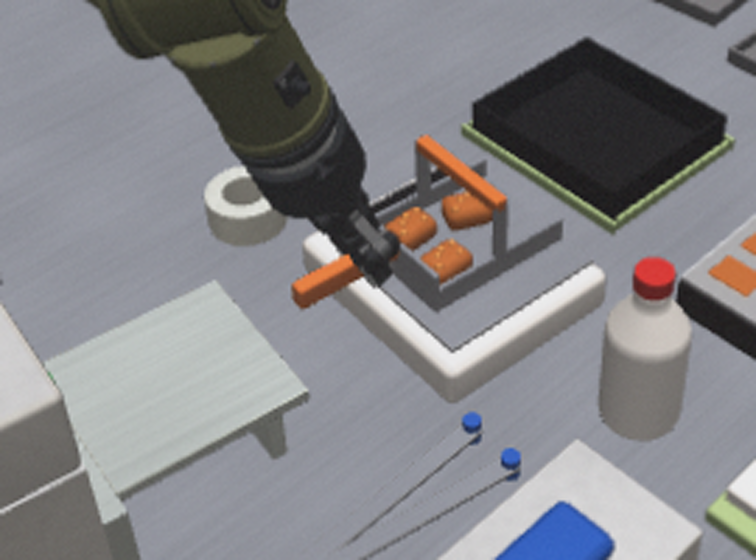

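```bash
cat >> h.py <<'E'
def tray_from_tcp(pos,quat,pitch=0):
    """tray->world given grasp, with tray slipped by pitch deg (front down) about grasp"""
    z=np.array([np.sin(PHI),0,-np.cos(PHI)])
    Rg=R.from_quat(rot([0,S,0],z)); g=np.array([XG,0,.036])+.002*z
    Rt=R.from_quat(quat)*Rg.inv()*R.from_euler('Y',pitch,degrees=True)
    return lambda P: Rt.apply(np.asarray(P)-g)+pos
E
python3 - <<'E'
from h import *
f=np.load("w6.npz")
p,q=tcp([.585,-.1325,.054],84,0); p=np.array([.57534,-.22325,.09994])
B=[[-.006,-.05,.078],[-.006,.05,.078],[.006,-.05,.078],[.006,.05,.078],[-.006,.05,.066]]
for s in (0,2,4): print(s,proj(f,tray_from_tcp(p,q,s)(B)).round(0).tolist())
E
```

```text
0 [[483.0, 75.0], [157.0, 75.0], [481.0, 38.0], [158.0, 38.0], [174.0, 93.0]]
2 [[478.0, 76.0], [162.0, 76.0], [476.0, 40.0], [163.0, 40.0], [177.0, 94.0]]
4 [[473.0, 77.0], [166.0, 76.0], [471.0, 43.0], [168.0, 43.0], [181.0, 96.0]]
```

```bash
python3 - <<'E'
from h import *
p,q=tcp([.585,-.1325,.115],84,-2)
move_straight(p,q,vel=.1)
E=[.525,.058,.085]
p,q=tcp(edgepose(E,88,-2),88,-2)
move_straight(p,q,vel=.1)
hold(.1)
o=observe();print(o["clock"],o["position"],o["wrist_force"])
f=grab_frame("wrist"); np.savez("w7.npz",**f); cv2.imwrite("pics/w7.png",f["image"])
f=grab_frame("scene"); np.savez("s7.npz",**f);crop(f,170,140,440,340,2.8,"pics/s7.png")
B=[[-.006,-.05,.078],[-.006,.05,.078],[.006,-.05,.078],[.006,.05,.078],[-.006,.05,.066]]
g=np.load("w7.npz")
for s in (0,2,4,6): print(s,proj(g,tray_from_tcp(o["position"],o["tool_rot"],s)(B)).round(0).tolist())
E
```

```text
21.7083 [ 0.51981963 -0.10000562  0.11367561] [-0.02107402  1.04408932 -3.49067061]
0 [[482.0, 76.0], [157.0, 76.0], [481.0, 38.0], [158.0, 38.0], [173.0, 93.0]]
2 [[478.0, 76.0], [161.0, 76.0], [476.0, 40.0], [163.0, 40.0], [177.0, 94.0]]
4 [[473.0, 77.0], [166.0, 77.0], [471.0, 43.0], [168.0, 43.0], [181.0, 96.0]]
6 [[469.0, 78.0], [170.0, 78.0], [466.0, 46.0], [173.0, 45.0], [184.0, 97.0]]
```

View pics/w7.png

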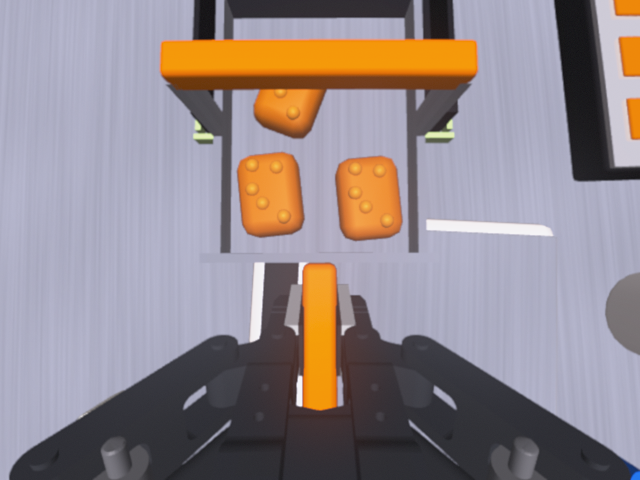

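View pics/s7.png

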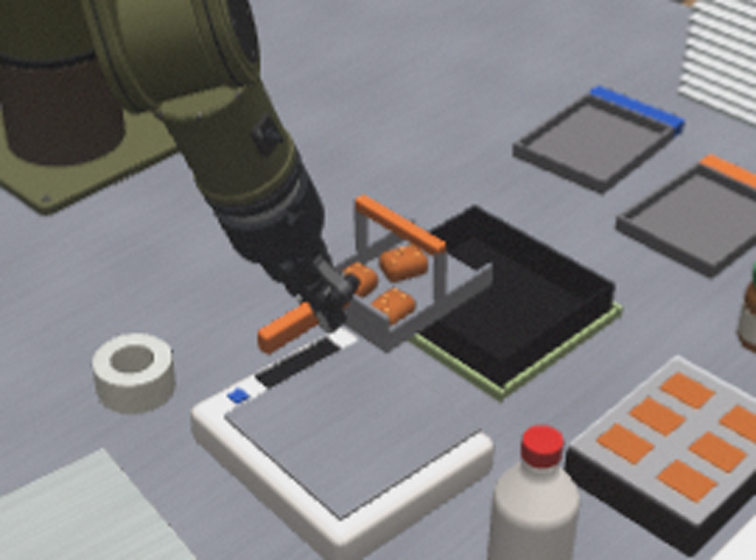

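```bash
python3 - <<'E'
from h import *
def go(th,z,v=.08):
    p,q=tcp(edgepose([.525,.058,z],88,th-2),88,th-2); move_straight(p,q,vel=v)
for th in range(5,26,5): go(th,.085-.04*th/25)
for th in (28,31,34): go(th,.045,.06)
hold(.3)
o=observe();print(o["clock"],o["position"],o["wrist_force"])
f=grab_frame("wrist"); np.savez("w8.npz",**f); cv2.imwrite("pics/w8.png",f["image"])
f=grab_frame("scene"); np.savez("s8.npz",**f);crop(f,170,140,440,340,2.8,"pics/s8.png")
E
```

```text
24.2833 [ 0.52082784 -0.05722239  0.15678967] [-0.29862843  0.06042716 -2.62318889]
```

View pics/w8.png

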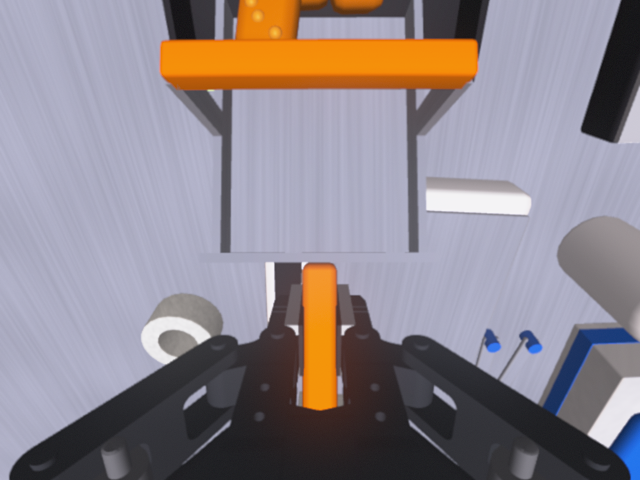

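View pics/s8.png

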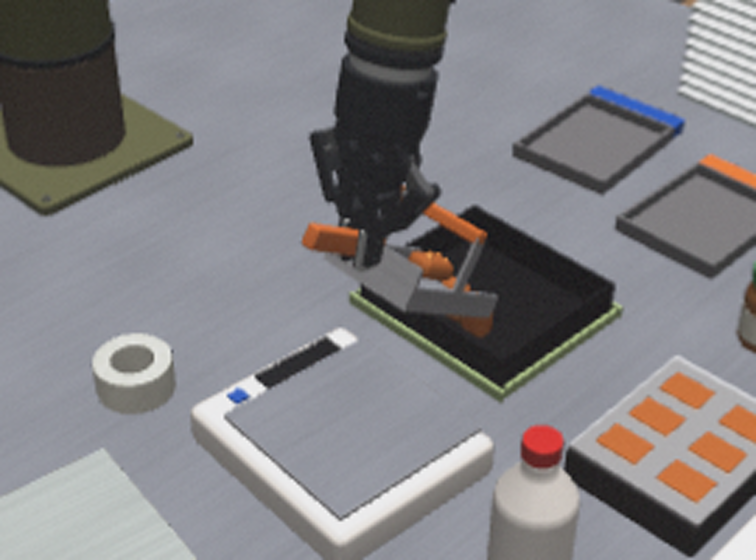

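```bash
python3 - <<'E'
from h import *
def go(th,z,v=.08):
    p,q=tcp(edgepose([.525,.058,z],88,th-2),88,th-2); move_straight(p,q,vel=v)
for th in (38,42): go(th,.05,.06)
hold(.4)
o=observe();print(o["clock"],o["position"],o["wrist_force"])
f=grab_frame("wrist"); np.savez("w9.npz",**f); cv2.imwrite("pics/w9.png",f["image"])
f=grab_frame("scene"); np.savez("s9.npz",**f);crop(f,170,140,440,340,2.8,"pics/s9.png")
f=grab_frame("top"); np.savez("t9.npz",**f);crop(f,130,180,400,330,2.8,"pics/t9.png")
E
```

```text
25.5167 [ 0.52150428 -0.04032292  0.17669903] [-1.26652672  0.01029281 -2.12669821]
```

View pics/w9.png

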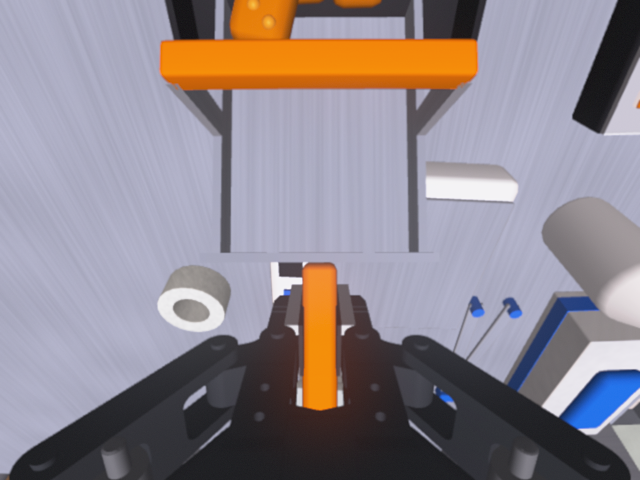

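View pics/s9.png

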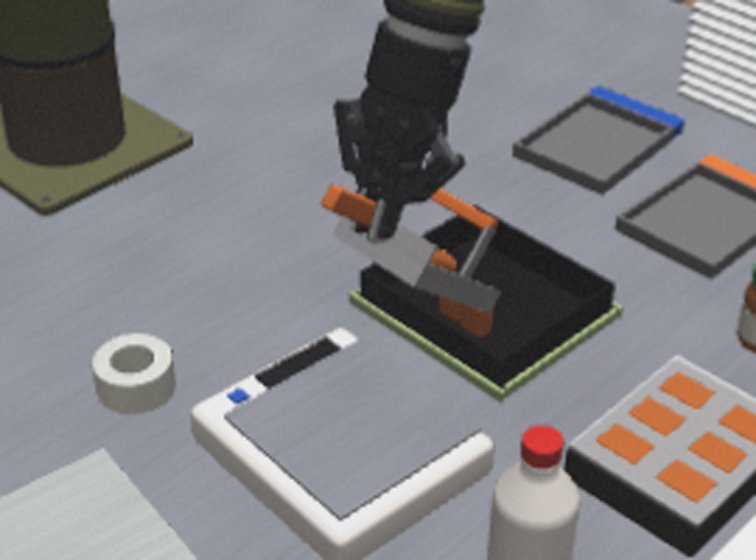

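View pics/t9.png

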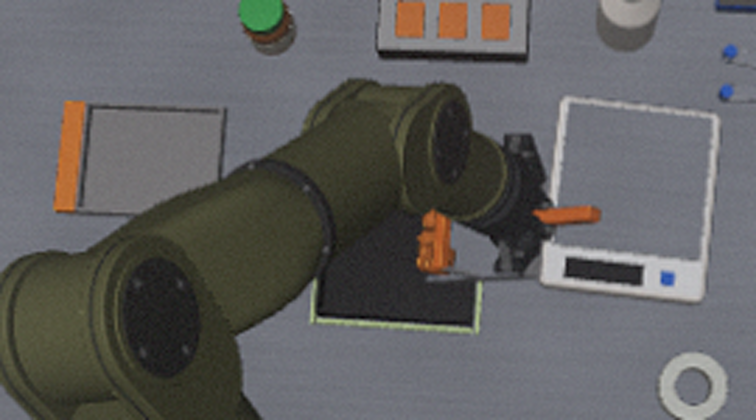

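```bash
python3 - <<'E'
from h import *
def go(th,y,z,v=.08):
    p,q=tcp(edgepose([.525,y,z],88,th-2),88,th-2); move_straight(p,q,vel=v)
go(44,.052,.062,.05); go(47,.046,.072,.05)
hold(.4)
o=observe();print(o["clock"],o["position"],o["wrist_force"])
f=grab_frame("wrist"); np.savez("w10.npz",**f); cv2.imwrite("pics/w10.png",f["image"])
f=grab_frame("scene"); np.savez("s10.npz",**f);crop(f,170,140,440,340,2.8,"pics/s10.png")
E
```

```text
26.9667 [ 0.52190575 -0.04055877  0.20662289] [ 0.27533398  0.72146218 -1.79033808]
```

View pics/w10.png

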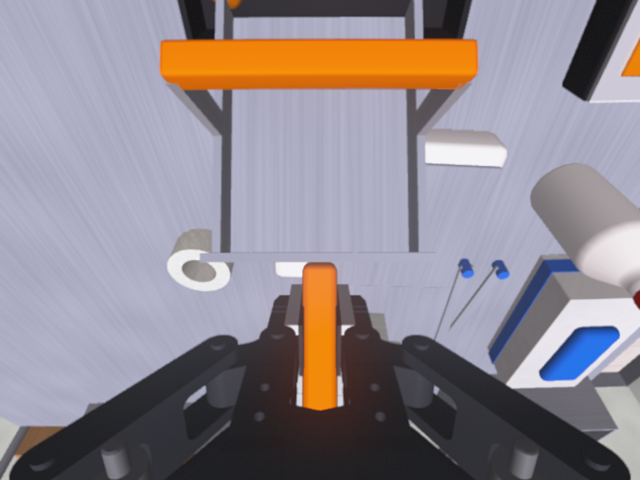

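View pics/s10.png

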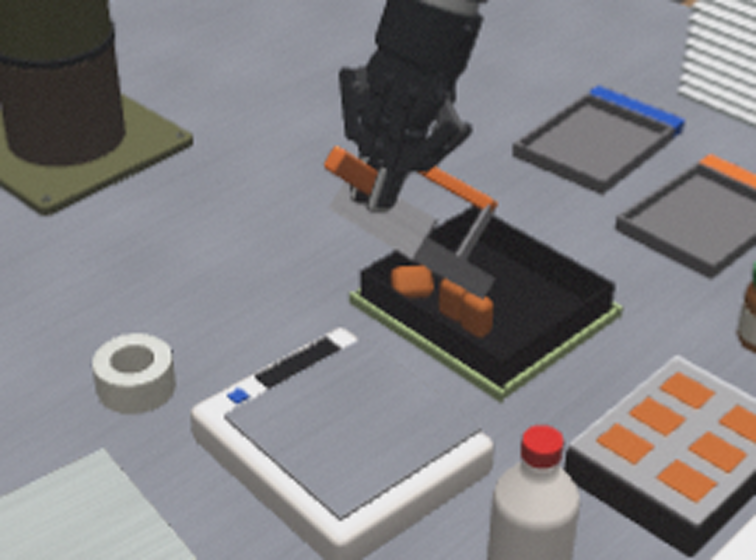

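```bash
python3 - <<'E'
from h import *
o=observe(); p=o["position"]
move_straight(p+[0,-.03,.07],vel=.12)
hold(.1)
o=observe();print(o["clock"],o["position"],o["wrist_force"])
f=grab_frame("scene"); np.savez("s11.npz",**f);crop(f,250,180,410,300,5,"pics/s11.png")
f=grab_frame("top"); np.savez("t11.npz",**f);crop(f,130,180,400,330,2.8,"pics/t11.png")
E
```

```text
27.95 [ 0.52155812 -0.06973757  0.27573072] [ 0.15012942  0.14064055 -2.22875124]
```

View pics/s11.png

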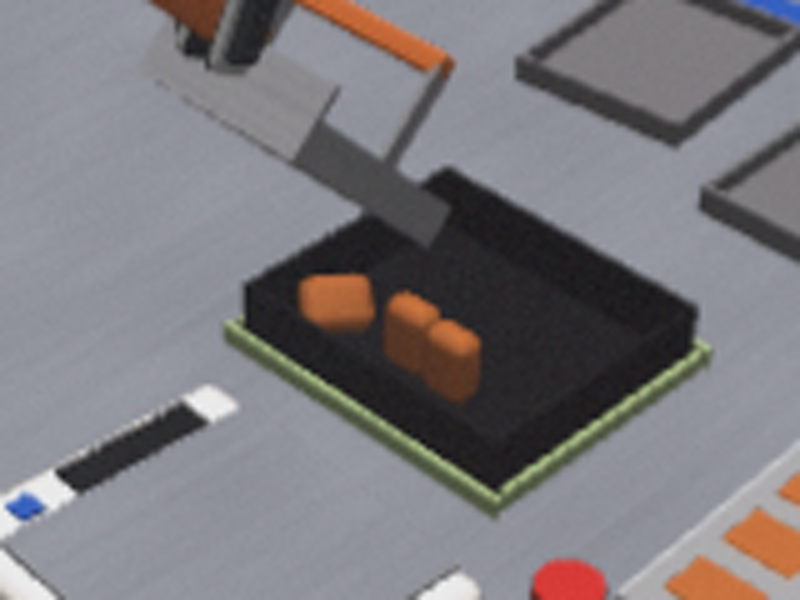

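View pics/t11.png

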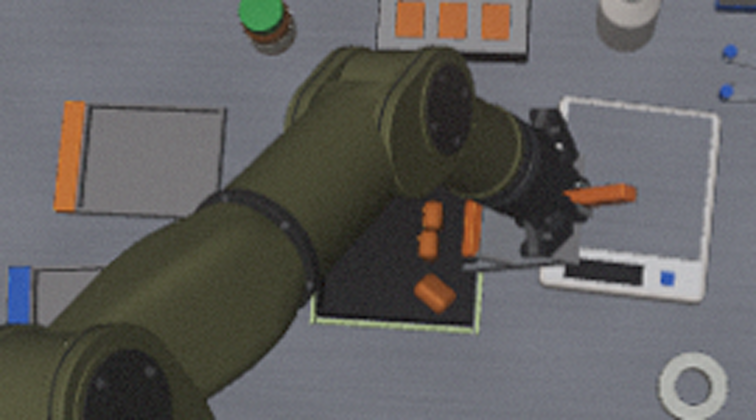

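```bash
python3 - <<'E'
from h import *
p,q=tcp([.53,.03,.20],89,-2); move_straight(p,q,vel=.12)
p,q=tcp([.596,.30,.12],90,-2); move_straight(p,q,vel=.15)
hold(.1)
o=observe();print(o["clock"],o["position"],o["q"],o["wrist_force"])
f=grab_frame("wrist"); np.savez("w12.npz",**f); cv2.imwrite("pics/w12.png",f["image"])
f=grab_frame("scene"); np.savez("s12.npz",**f);crop(f,300,120,540,300,3.2,"pics/s12.png")
E
```

```text
31.2417 [0.59615679 0.20679242 0.15106635] [-0.29006204  0.8228664   0.11825259  1.74442088 -0.81215296  0.65972464
  0.46033567] [ 0.58276257 -0.3334772  -2.93916845]
```

View pics/w12.png

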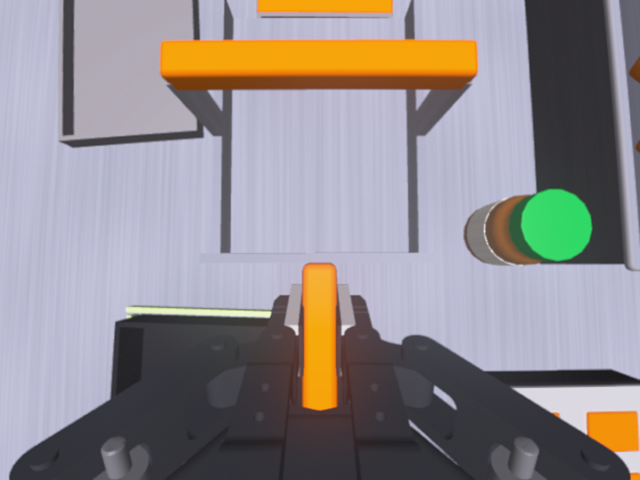

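View pics/s12.png

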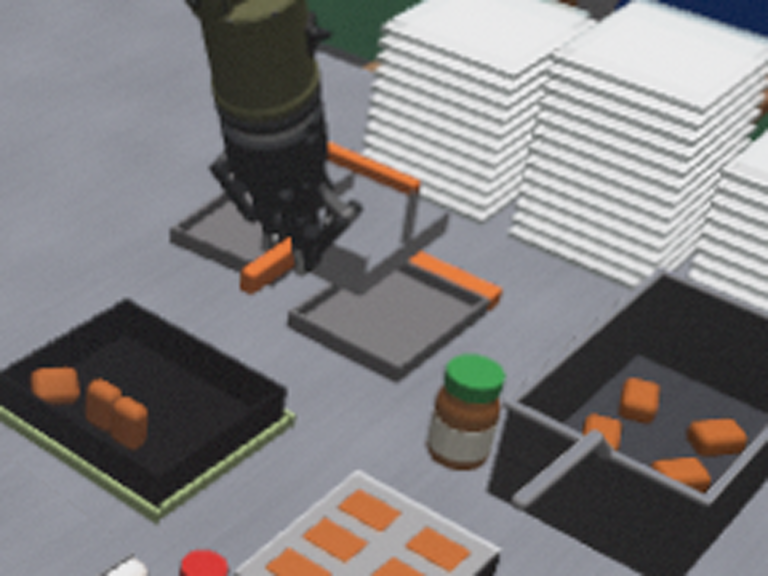

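```bash
python3 - <<'E'
from h import *
f=np.load("scene0.npz"); crop(f,370,180,470,250,8,"pics/s_d.png")
f=np.load("top0.npz"); crop(f,140,205,220,265,9,"pics/t_d.png")
w=np.load("w12.npz"); print(onplane(w,[[257,14],[392,14]],.018))
E
```

```text
[[0.54178406 0.45053293]
 [0.66031341 0.45050871]]
```

View pics/s_d.png

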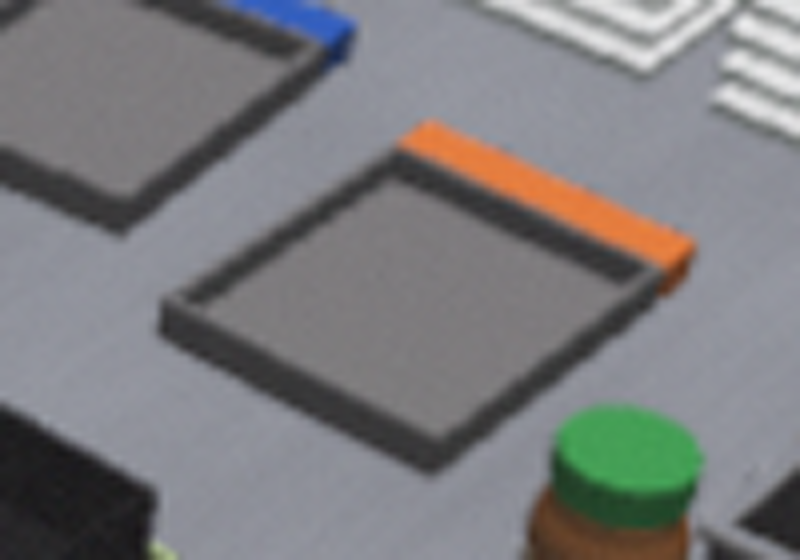

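View pics/t_d.png

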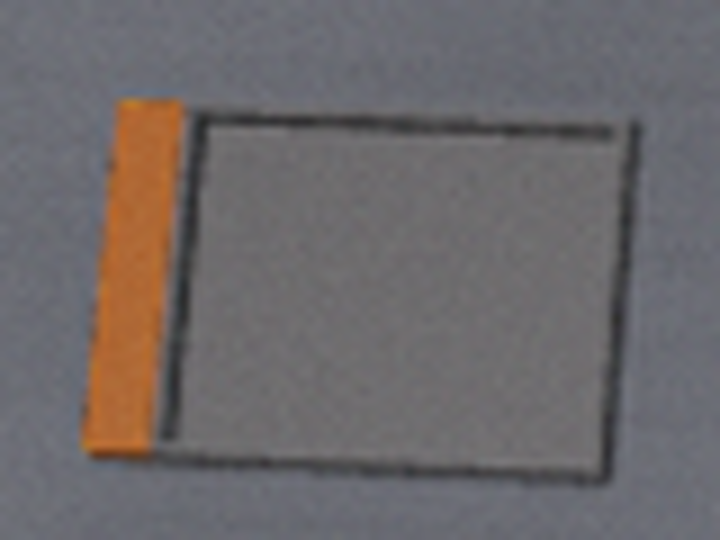

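```bash
python3 - <<'E'
from h import *
f=np.load("scene0.npz"); 
def rep(n,uv,z=.018):
    p=onplane(f,uv,z); a=p[1]-p[0]; b=p[2]-p[3]
    print(n,p.round(4).tolist(),"ctr",p.mean(0).round(4),"L",np.linalg.norm(a).round(4),np.linalg.norm(p[2]-p[1]).round(4),"hd",np.degrees(np.arctan2(a[1],a[0])).round(1),np.degrees(np.arctan2(b[1],b[0])).round(1))
# order: (-x,+?) near-left, ... left back, right back, front
rep("scene",np.array([[162,305],[396,150],[662,270],[432,448]])/8+[370,180])
f=np.load("top0.npz")
rep("top",np.array([[606,482],[150,457],[184,104],[637,118]])/9+[140,205])
E
```

```text
scene [[0.547, 0.2956], [0.5495, 0.4437], [0.6648, 0.445], [0.6642, 0.2921]] ctr [0.6064 0.3691] L 0.1481 0.1153 hd 89.0 89.8
top [[0.5351, 0.297], [0.538, 0.4492], [0.657, 0.4487], [0.6567, 0.2958]] ctr [0.5967 0.3727] L 0.1522 0.119 hd 88.9 89.9
```

```bash
python3 - <<'E'
from h import *
D=[.600,.374]
p,q=tcp([*D,.08],89.6,-2); move_straight(p,q,vel=.1)
p,q=tcp([*D,.032],89.6,-2); move_straight(p,q,vel=.08)
hold(.2)
o=observe();print(o["clock"],o["position"],o["wrist_force"],p)
f=grab_frame("wrist"); np.savez("w13.npz",**f); cv2.imwrite("pics/w13.png",f["image"])
f=grab_frame("scene"); np.savez("s13.npz",**f);crop(f,350,150,490,260,5.5,"pics/s13.png")
f=grab_frame("top"); np.savez("t13.npz",**f);crop(f,140,205,280,265,5.5,"pics/t13.png")
E
```

```text
33.2833 [0.59973657 0.28175585 0.06354554] [-0.54072822 -0.49696988 -3.19516045] [0.59935457 0.28155113 0.06291295]
```

View pics/w13.png

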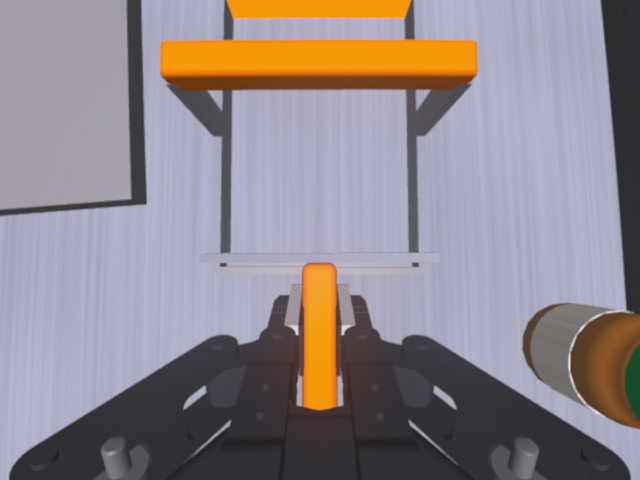

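View pics/s13.png

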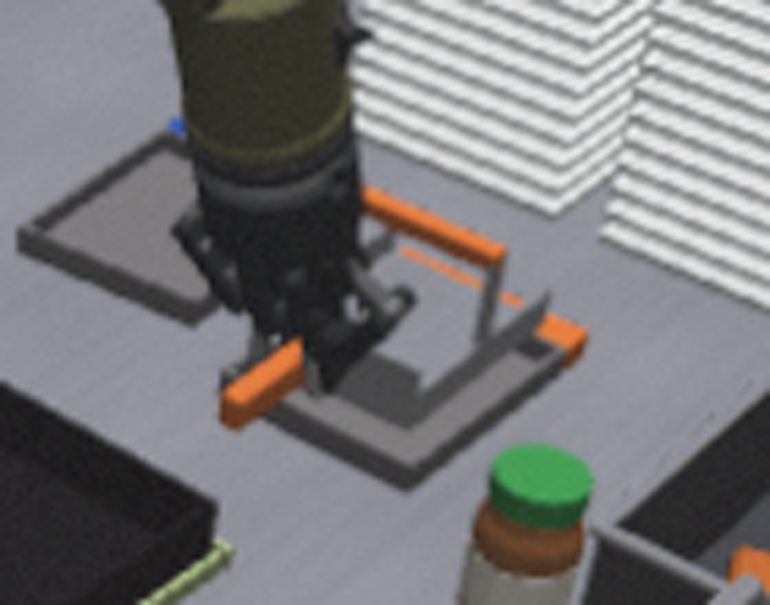

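View pics/t13.png

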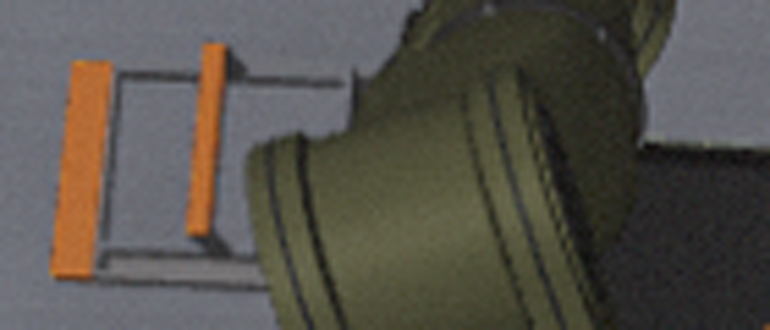

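```bash
python3 - <<'E'
from h import *
f=np.load("t13.npz")
hsv=cv2.cvtColor(f["image"],cv2.COLOR_BGR2HSV)
m=cv2.inRange(hsv,(5,150,120),(20,255,255))
n,lab,st,ce=cv2.connectedComponentsWithStats(m[200:270,140:215]); 
for i in range(1,n):
    if st[i,4]>60:
        pts=cv2.findContours((lab==i).astype(np.uint8),cv2.RETR_EXTERNAL,cv2.CHAIN_APPROX_NONE)[0][0]
        r=cv2.minAreaRect(pts); b=cv2.boxPoints(r)+[140,200]; c=ce[i]+[140,200]
        for z in (.018,.110): 
            p=onplane(f,b,z); print(i,st[i,4],c,z,onplane(f,[c],z).round(4),p.round(4).tolist())
print("dock", onplane(f,(np.array([[606,482],[150,457],[184,104],[637,118]])+.5)/9-.5+[140,205],.018).mean(0))
E
```

```text
1 135 [177.14074074 229.71851852] 0.018 [[0.6184 0.3942]] [[0.5664, 0.4004], [0.6703, 0.3997], [0.6695, 0.3879], [0.5657, 0.3888]]
1 135 [177.14074074 229.71851852] 0.11 [[0.598  0.3693]] [[0.5489, 0.3752], [0.6469, 0.3746], [0.6462, 0.3635], [0.5483, 0.3643]]
2 272 [154.26470588 235.04044118] 0.018 [[0.6001 0.4623]] [[0.5426, 0.4736], [0.6601, 0.4725], [0.6584, 0.4511], [0.5411, 0.4525]]
2 272 [154.26470588 235.04044118] 0.11 [[0.5807 0.4336]] [[0.5264, 0.4443], [0.6373, 0.4432], [0.6357, 0.423], [0.5251, 0.4244]]
dock [0.59803355 0.37413455]
```

```bash
python3 - <<'E'
from h import *
D=[.601,.3775]
F0=observe()["wrist_force"][2]
z=.030
while z>=.002:
    p,q=tcp([*D,z],89.6,-2); move_straight(p,q,vel=.04)
    o=observe(); F=o["wrist_force"]; print(round(z,4),o["position"].round(4),F.round(2))
    if F[2]>F0+1.2: break
    z-=.004 if z>.012 else .0015
f=grab_frame("wrist"); np.savez("w14.npz",**f); cv2.imwrite("pics/w14.png",f["image"])
f=grab_frame("scene"); np.savez("s14.npz",**f);crop(f,350,150,490,260,5.5,"pics/s14.png")
print(observe()["clock"])
E
```

```text
0.03 [0.6001 0.2857 0.0608] [ 0.    0.43 -1.28]
33.7833
```

View pics/s14.png

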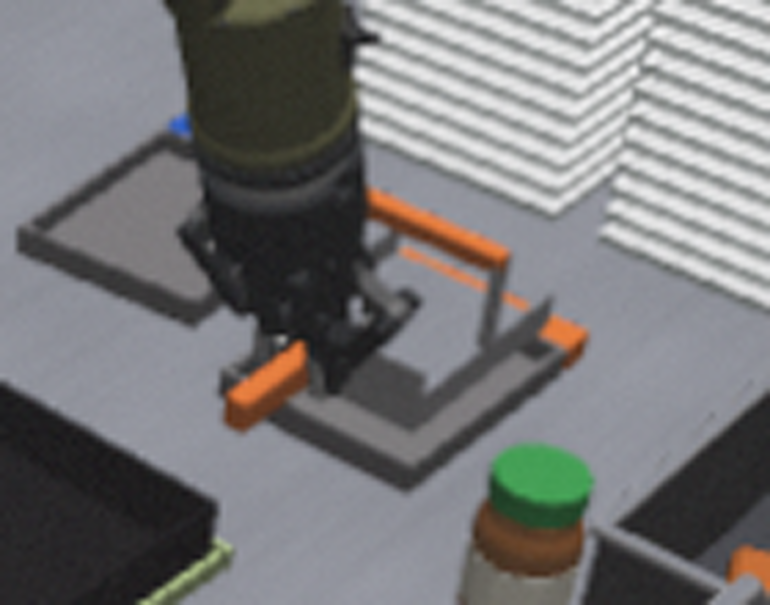

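View pics/w14.png

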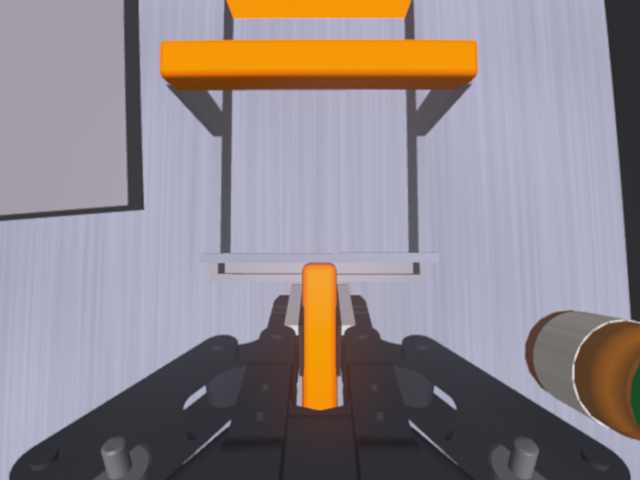

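```bash
python3 - <<'E'
from h import *
f=np.load("w14.npz"); crop(f,190,235,450,300,3,"pics/w14c.png")
print(onplane(f,[[212,279],[425,279],[212,272],[425,272]],.018))
E
```

```text
[[0.54078908 0.30346561]
 [0.65882966 0.30273991]
 [0.54072526 0.30732791]
 [0.65893957 0.30660086]]
```

View pics/w14c.png

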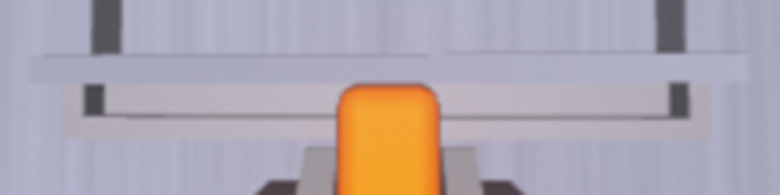

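```bash
python3 - <<'E'
from h import *
D=[.6003,.3775]
z=.028
while z>=.001:
    p,q=tcp([*D,z],89.6,-2); move_straight(p,q,vel=.04); hold(.08)
    o=observe(); F=o["wrist_force"]; print(round(z,4),o["position"].round(4),F.round(2))
    if F[2]>-1.2: break
    z-=.004 if z>.014 else .0015
f=grab_frame("wrist"); np.savez("w15.npz",**f); cv2.imwrite("pics/w15.png",f["image"])
f=grab_frame("scene"); np.savez("s15.npz",**f);crop(f,350,150,490,260,5.5,"pics/s15.png")
print(observe()["clock"])
E
```

```text
0.028 [0.5996 0.2849 0.0588] [ 0.48 -0.35 -1.62]
0.024 [0.5996 0.285  0.0548] [ 0.11  0.52 -2.33]
0.02 [0.5996 0.285  0.0508] [ 0.51 -0.73 -1.92]
0.016 [0.5996 0.285  0.0468] [ 0.68  0.07 -1.24]
0.012 [0.5996 0.285  0.0428] [-0.38 -0.11 -2.71]
0.0105 [0.5996 0.2851 0.0414] [-0.82 -0.55 -3.19]
0.009 [0.5996 0.285  0.0399] [ 0.88 -0.   -2.34]
0.0075 [0.5996 0.2851 0.0384] [-0.34 -0.68 -2.35]
0.006 [0.5999 0.2851 0.0375] [-1.47 -2.07  4.82]
36.8833
```

View pics/s15.png

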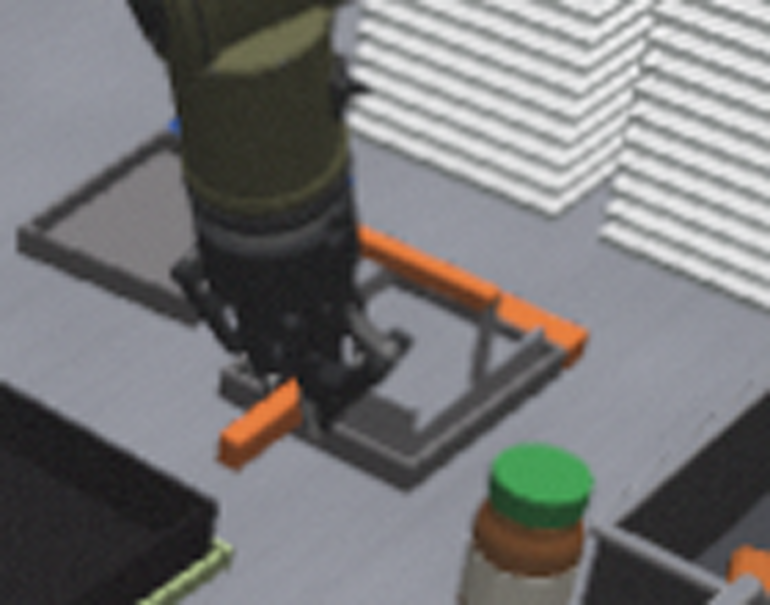

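View pics/w15.png

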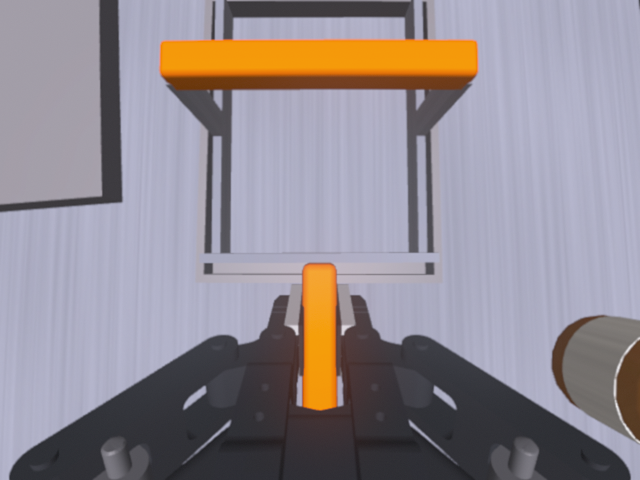

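```bash
python3 - <<'E'
from h import *
ungrasp(); hold(.2)
o=observe(); z=R.from_quat(o["tool_rot"]).apply([0,0,1]); print(o["wrist_force"])
move_straight(o["position"]-.14*z,vel=.1)
f=grab_frame("wrist"); np.savez("w16.npz",**f); cv2.imwrite("pics/w16.png",f["image"])
o=observe(); p=o["position"]; move_straight(p+[-.12,-.1,.08],vel=.15)
f=grab_frame("scene"); np.savez("s16.npz",**f);cv2.imwrite("pics/s16.png",f["image"])
f=grab_frame("top"); np.savez("t16.npz",**f);crop(f,130,180,400,330,2.8,"pics/t16.png")
print(observe()["clock"])
E
```

```text
[-0.47985171 -0.24002455  0.17804387]
40.8
```

View pics/w16.png

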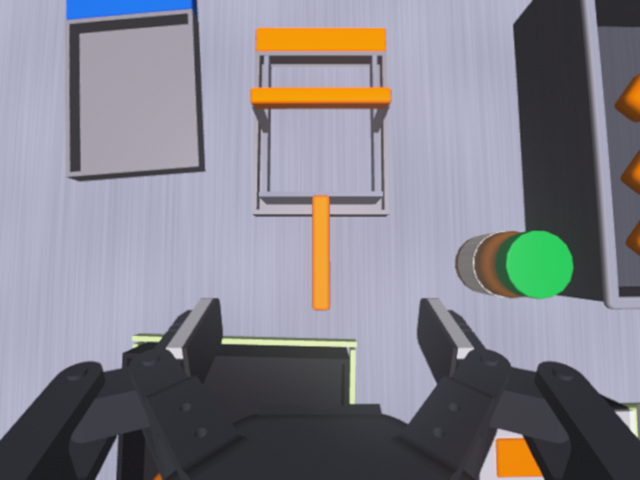

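View pics/s16.png

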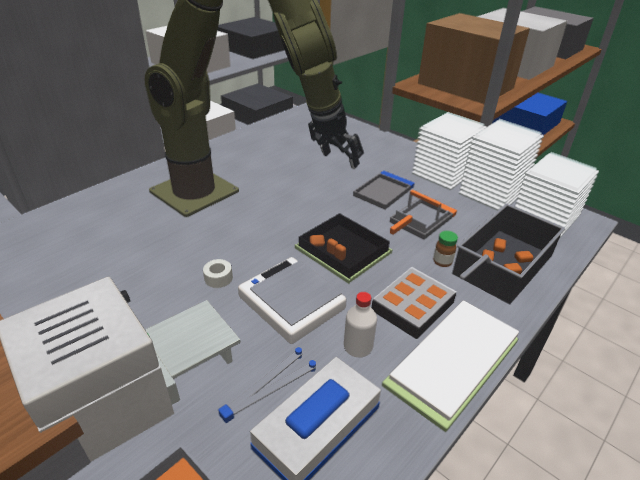

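View pics/t16.png

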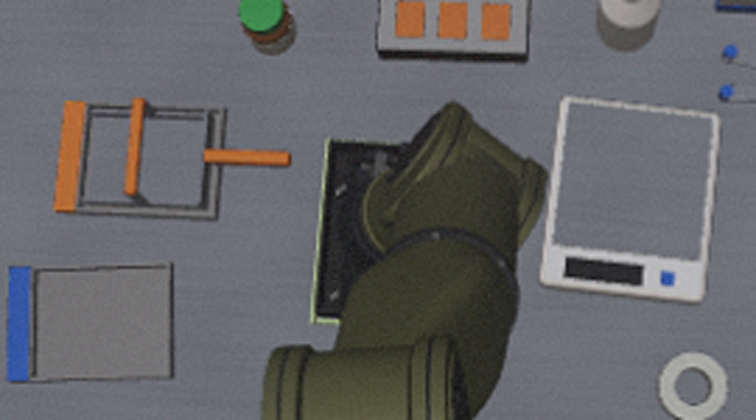

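```bash
python3 - <<'E'
from h import *
f=np.load("w16.npz")
b=onplane(f,[[251,89],[390,89],[251,104],[390,104]],.082)
d=onplane(f,[[255,54],[388,54],[254,215],[389,215]],.018)
print("bridge",b.mean(0),"dock",d.mean(0),d.round(4).tolist(),b.round(4).tolist())
h=onplane(f,[[320.5,196],[320.5,310]],.05); print("handle top ends",h, np.linalg.norm(h[0]-h[1]))
s=np.load("s16.npz"); crop(s,380,180,470,245,8,"pics/s16c.png")
print("bridge ends pred scene",((proj(s,[[.60+a,.3775,.004+.078] for a in (-.05,.05)]))).round(1),"handle end", proj(s,[[.599,.2225,.05]]).round(1))
crop(s,290,205,400,285,7,"pics/s16p.png")
E
```

```text
bridge [0.60047187 0.37614684] dock [0.60149571 0.37496709] [[0.5413, 0.4496], [0.6628, 0.4487], [0.5419, 0.3012], [0.66, 0.3004]] [[0.5514, 0.382], [0.6497, 0.3813], [0.5515, 0.371], [0.6494, 0.3703]]
handle top ends [[0.60011292 0.31127425]
 [0.59952517 0.22326742]] 0.08800879573121631
bridge ends pred scene [[410.4 189. ]
 [440.2 202.4]] handle end [[391.2 227.3]]
```

View pics/s16c.png

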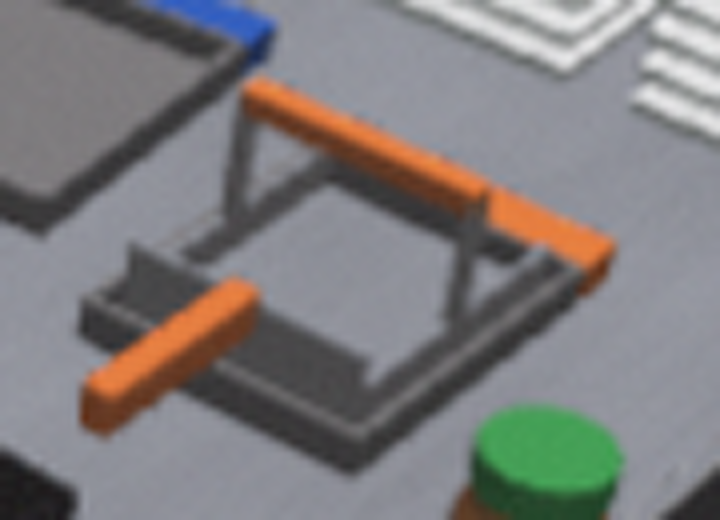

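View pics/s16p.png

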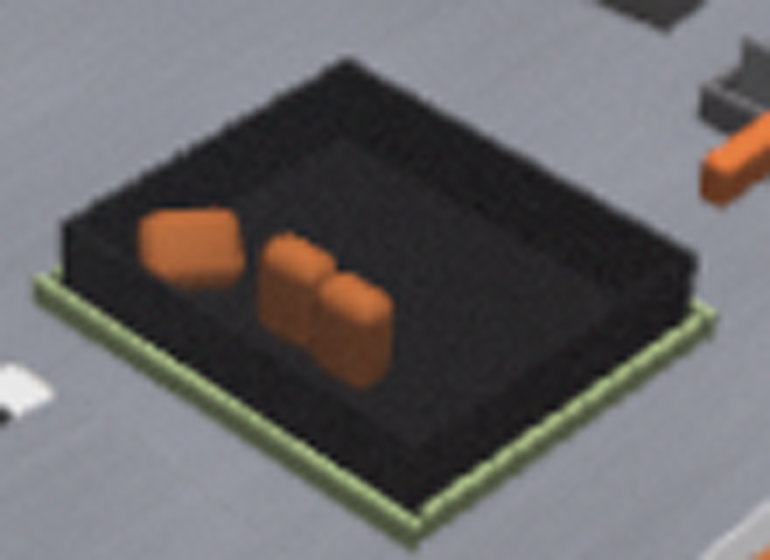

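```bash
python3 - <<'E'
from h import *
hold(.3); o=observe(); print(o["clock"],o["wrist_force"],abs(o["dq"]).max()); print(finish_job())
E
```

```text
41.1 [0.4330714  0.44840165 0.89962903] 0.0030496014664536425
the job is handed in; nothing more can be done
None
```

I carried the tray out of the warmer by its bridge and stood it on the scale about 3 mm from the pan's centre. I let go for over half a second, then took it by the end handle and tipped it to about 47° over the black pack. The empty tray went into the orange dock, and I handed the job in at 41 s; no verdict is reported.

My last pictures gave these results:
- **Croquettes:** all three lie inside the pack. Two stand on end and one lies in the corner. I judged this by eye rather than measuring their positions.
- **Tray:** it sits between the dock's walls. The bridge centre measured about 1.5 mm from the dock's centre, and the tray looked level in the scene view, though I did not measure the angle.
- **Gripper:** it was clear of everything.
- **Bystanders:** they appeared unmoved in the images, but I did not measure their positions.

Two things disagreed or went off plan:
- **Dock position:** the camera views disagreed on the dock's centre by up to about 10 mm. I settled it with a close wrist-camera view before lowering, and the tray went in cleanly.
- **Tipping:** one croquette hung up against the others at the tray's edge. It slid off when I raised the tray and tipped it further.

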